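Assemble a membrane filter unit on the vacuum manifold

ROBOT

A 7-joint arm with a two-finger parallel gripper is mounted at the origin on the work surface. World frame = base frame: x ahead of the robot, y to its left, z up, the work surface at z = 0. Lengths are in m, angles in rad, forces in N, time in s.
With the tool pointing down it reaches from about 0.425 to 0.925 m from the base axis. Payload 6.8 kg.
Tool frame: the origin (TCP) lies at the very end of the fingers, on their centre line; the grasp point (between the pads) lies manip.pinch_z behind it (manip.pinch_z is the distance from the TCP to the grasp point, in m); z points along the fingers, y is the direction in which the jaws open and shut (so a half turn about z gives the same grasp; the last joint's range is limited). The gripper opens to 85 mm and grips with 20 to 120 N. Pads are 22 mm wide; open, the fingers measure 114 mm over their backs; the gripper's body (76 mm by 85 mm) begins 54 mm behind the grasp point. The pads swing forward as they close: fully open they stand 13 mm farther back than shut.
Start: joints at [-1.437, 0.477, 0.022, 1.555, -0.011, 1.109, -0.083], TCP at [0.162, 0.655, 0.201] pointing down, gripper open.
Joint ranges: [-2.96, 2.96], [-0.34, 2.1], [-1.41, 1.46], [0.24, 2.44], [-1.37, 4.51], [0.17, 1.92], [-2.96, 2.96]. Speed limits (rad/s): [2.39, 2.39, 3.14, 3.14, 3.14, 3.14, 3.14].

INTERFACE

Orientations are given as a unit quaternion [w, x, y, z].
In Python, from plant import readout, snapshot, camera_model, workorder, manip gives the robot as it stands.
- The arm moves only by the shell command python3 -m jog 'ROWS' [FORCE]. ROWS is text: rows parted by semicolons, each of 7 numbers parted by spaces: the shift along the tool's x, y, z in mm, then the turn, a rotation vector about the tool's x, y, z in units of 6 degrees (1.0 is 6 degrees), then the closure, from -1 (fully open) to 1 (shut), so that 0 is half open. A call has 1 to 10 rows; each row is the pose to reach, as a shift and turn from the pose measured when the call began, along the tool's axes at that moment; what a row does not reach only later rows make up. A row lasts 1/12 s, in which the tool goes at most 41.7 mm and 7.16 degrees, less where a joint would pass 70% of its speed; a pose out of reach is approached as far as the arm can. A call with a gripper value outside its range is refused whole. The fingers move at their own pace and stop on an object; FORCE is the grip in N (left out, the last holds). Time passes only in rows, so rows that repeat a pose let the fingers close. It gives the time, the measured TCP pose, the force and the opening at its end, in the units of the state.
- readout.sense(): the state, without advancing time (a new reading comes with each control period).
- snapshot(name): name is "scene" or "top" or "wrist"; returns the picture (384x512x3 uint8, blue, green, red); there is no depth.
- camera_model(name): a dict with "intrinsics" (3x3 intrinsics, pixels), "k1" (the pictures are not rectified: a ray, as slopes to the right and down, at radius r is drawn at 1 + k1 r^2 times it, then the intrinsics apply), "rvec" (rotation vector, rad) and "tvec" (3), from world to camera coordinates, as OpenCV has them; the wrist camera has in their place "mount" (4x4, takes a point from camera to tool coordinates, whose origin is the TCP and whose axes are the flange's). Camera axes: x right, y down, z forward; pixel columns grow to the right and rows downward; lengths in m; the calibration is good to about 2 mm. A picture is of the moment at which its call begins: read the wrist's pose just before it. camera_model takes no time and is no camera call.
- workorder.hand_in(): hands the job in, once; it reports no verdict.
The state is a dict: "time_s": time; "q": joint angles; "joint_vel": joint speeds; "joint_torque": joint torques, N m; "ee_pos": TCP position; "orientation": TCP orientation; "ft_force": force on the tool from outside, world axes, zero at the start; "wrist_torque": the same for the moment, N m; "width": opening from 0.0 (shut) to 1.0 (fully open).
Only numpy, scipy, OpenCV 4.12 (cv2) and the standard library are available. Lean on these libraries where they do the work, as an engineer would, in place of code of your own. Each camera call takes 0.05 s, during which the arm holds its last target.

TASK

Assemble the washed filter unit on the vacuum manifold's empty head, bottom up, one part at a time: support disc into the recess, seal ring flat around the disc's raised centre, funnel upright over the ring, skirt down, and last the lid with its plug in the funnel's mouth, like the finished unit beside it. Set each part down without dropping it, let go, and leave the culture dish and forceps jar where they are.

Things in the scene. Friction and masses are not known exactly. Their poses are not given: they have to be found in the camera images.
- support_c (a point): Support disc, loose: round steel puck 52 mm across, 16 mm tall, foot bevelled 3 mm, with a raised perforated centre on top (36 mm across, 3 mm high). About 140 g. Point: on its axis, 9.5 mm above its underside; z up out of the perforated face. Grip the upper 9 mm of its side: fingertips lower than 5 mm above its underside would meet the rim of the head's recess.
- seal_c (a point): Seal ring, loose, flat on the mat: plain off-white ring, outside 52 mm, hole 42 mm, 8 mm tall, about 20 g. Grip it across the outside. Point: its centre, half-way up (4 mm above its underside), z up; either face may be down. It belongs on the disc's 16 mm high shoulder, around the raised centre, with 3 mm play all round.
- funnel_c (a point): Funnel, loose, upright: steel cylinder 72 mm tall, open at the top. Skirt at the foot 66 mm across, 14 mm tall; barrel above it 52 mm outside, 45 mm inside. Under the skirt a hollow 59 mm wide, 10 mm deep, ends in a shoulder (41 mm hole) that rests on the seal ring. About 220 g. Grip the barrel's outside. Point: on its axis, 36 mm above the foot; z to the mouth.
- lid_knob (a point): Lid, loose, standing on its plug: steel disc 58 mm across, 5 mm thick; black knob on top (20 mm across, 16 mm tall), white plug below (36 mm across, 8 mm deep, 4.5 mm play in the funnel's mouth). About 80 g. Grip the knob. Point: middle of the knob, 21 mm above the plug's underside, 13 mm above the disc's under face, which rests on the funnel's mouth; z up.
- head_seat (a point): Empty filter head, fixed on the manifold (a level steel pipe 0.37 m long on feet): steel cup 70 mm across, rim 110 mm above the bench. Point: centre of the flat floor of its recess, z up. Recess 58 mm wide (61 mm at the mouth), 5 mm deep: the rim is 5 mm above the point. Which end of the manifold it is on varies, and the side of the bench too.
- ready_unit: Finished unit on the manifold's other head, 160 mm from the empty one, fixed: the same head, funnel and lid, 70 mm across, knob's top 212 mm above the bench. An example and an obstacle, not to be handled. Origin: on its axis at the foot of its head, 60 mm above the bench; z up.
- dish_c (a point): Bystander: closed clear culture dish with pinkish-red filling, loose, lying among the parts, 58 mm across, 15 mm tall. Point: its centre, half-way up. Dish and parts lie on a flat fixed draining mat 3 mm thick, at least 95 mm apart from centre to centre.
- jar_c (a point): Bystander: glass jar with two pairs of forceps in it, 64 mm across, 75 mm tall (forceps to 130 mm), loose on the bench beyond the work. Point: on its axis, half-way up the glass (37.5 mm).
Things that resemble listed ones, but are neither listed nor needed, are in the scene too. What is shaped like the part that bears lid_knob but brown or green is not meant.

How it is judged:
On the way, in this order (a step that is already met when the one before it is completed fails the run):
1. the support disc sits level in the recess of the empty head (horizontal distance between support_c and head_seat below 0.005 m and z of support_c in the frame of head_seat between 0.0075 and 0.0115 m and angle between support_c's own z axis and vertical below 0.06 rad), for 0.2 s.
2. the seal ring lies flat on the support disc, around its raised centre (horizontal distance between seal_c and support_c below 0.005 m and z of seal_c in the frame of head_seat between 0.018 and 0.022 m and angle between seal_c's own z axis and vertical below 0.06 rad), for 0.2 s.
3. the funnel stands upright on the seal ring, its skirt over the ring (horizontal distance between funnel_c and seal_c below 0.007 m and z of funnel_c in the frame of head_seat between 0.047 and 0.053 m and angle between funnel_c's own z axis and vertical below 0.06 rad), for 0.2 s.
4. the lid sits level on the funnel, its plug in the mouth (horizontal distance between lid_knob and funnel_c below 0.008 m and z of lid_knob in the frame of head_seat between 0.096 and 0.102 m and angle between lid_knob's own z axis and vertical below 0.06 rad), for 0.2 s.
At the end, for the whole second after the job is handed in: All level and at rest on the empty head: disc fully down in the recess (5 mm off centre at most), ring lying on the disc's shoulder (5 mm), funnel resting on the ring (7 mm), lid resting on the funnel's mouth (8 mm); heights within 2 mm (disc, ring) or 3 mm, tilt under 0.06 rad (all of step 1 and all of step 2 and all of step 3 and all of step 4 and linear speed of each of support, seal, funnel, lid below 0.02 m/s and angular speed of each of support, seal, funnel, lid below 0.2 rad/s); the robot touches nothing.
It fails at once if the culture dish is pushed more than 20 mm from its place or tipped (distance of dish_c from where it was at the start of the episode above 0.02 m or angle between dish_c's own z axis and vertical above 0.35 rad).
It fails at once if the forceps jar is pushed more than 20 mm from its place or tipped (distance of jar_c from where it was at the start of the episode above 0.02 m or angle between jar_c's own z axis and vertical above 0.35 rad).
It fails at once if a part is dropped or thrown (moves out of the fingers faster than 0.7 m/s, a fall of about 25 mm) ((linear speed of support above 0.7 m/s and contact force between the fingers and support below 0.02 N) or (linear speed of seal above 0.7 m/s and contact force between the fingers and seal below 0.02 N) or (linear speed of funnel above 0.7 m/s and contact force between the fingers and funnel below 0.02 N) or (linear speed of lid above 0.7 m/s and contact force between the fingers and lid below 0.02 N)).
It fails at once if the funnel is knocked over (angle between funnel_c's own z axis and vertical above 0.8 rad).
It also fails if it takes over 115 s, if anything falls off the work surface, if the arm or the gripper's body presses on something with over 40 N, if the wrist force passes 120 N, or if a joint passes its speed limit or range.

## Working session

There is one attempt and no reset: what is moved stays moved. The work goes in short steps, Python scripts to look and compute and a shell command to move; the robot and the scene stay as the last step left them, time stands still between calls to the robot, and variables do not carry over. Pictures are saved under pics/ and viewed, and the job is handed in when it is done.

```bash
ls; mkdir -p pics; python3 - <<'E'
from plant import readout, snapshot, camera_model, workorder, manip
import cv2
s=readout.sense(); print(s); print([ (k,getattr(manip,k)) for k in dir(manip) if k[0]!='_'])
for n in ("scene","top","wrist"):
    cv2.imwrite(f"pics/{n}0.png",snapshot(n)); print(n,camera_model(n))
E
```

```text
pics
{'time_s': 0.0, 'q': array([-1.43709099,  0.4777917 ,  0.022326  ,  1.55646904, -0.01150684,
        1.10932942, -0.08309913]), 'joint_vel': array([ 5.75689356e-04,  1.05716557e-03,  1.05990839e-03,  5.95208914e-04,
       -9.19714408e-04,  6.53258410e-05,  9.58975021e-04]), 'joint_torque': array([ 1.40941615e-03, -5.96470821e+01,  1.60854835e+00, -2.81193709e+01,
        1.24907697e-02,  9.51857219e-03,  3.09820777e-06]), 'ee_pos': array([0.16148242, 0.65471162, 0.20042373]), 'orientation': array([-4.94677498e-05,  1.20592677e-01,  9.92701633e-01, -9.33507088e-04]), 'ft_force': array([-0.27372226,  0.21146368,  0.26507774]), 'wrist_torque': array([-0.01692819, -0.01216608,  0.02107421]), 'width': 1.0016438086722907}
[('PlanningError', <class 'plant.PlanningError'>), ('pinch_z', 0.0187)]
scene {'intrinsics': array([[402.29652446,   0.        , 254.61437388],
       [  0.        , 402.29652446, 192.07390556],
       [  0.        ,   0.        ,   1.        ]]), 'k1': 0.021807349755774225, 'rvec': array([ 2.1421677 ,  1.29796327, -0.44942083]), 'tvec': array([-0.27752475, -0.35253
[... 196 characters left out ...]
1': 0.05796500250887034, 'rvec': array([ 2.17267035, -2.20405254,  0.09517305]), 'tvec': array([8.77187469e-04, 5.95158141e-01, 1.35434476e+00])}
wrist {'intrinsics': array([[295.74746926,   0.        , 256.04502115],
       [  0.        , 295.74746926, 193.42194686],
       [  0.        ,   0.        ,   1.        ]]), 'k1': -0.07909891355954003, 'mount': array([[-4.79082905e-04, -9.54614131e-01, -2.97844979e-01,
         7.65883076e-02],
       [ 9.99999885e-01, -4.58791757e-04, -1.38037433e-04,
         1.38598529e-06],
       [-4.87633705e-06, -2.97845011e-01,  9.54614241e-01,
        -1.71755499e-01],
       [ 0.00000000e+00,  0.00000000e+00,  0.00000000e+00,
         1.00000000e+00]])}
```

View pics/scene0.png

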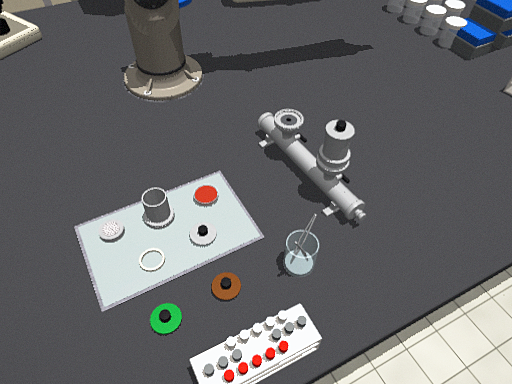

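View pics/top0.png

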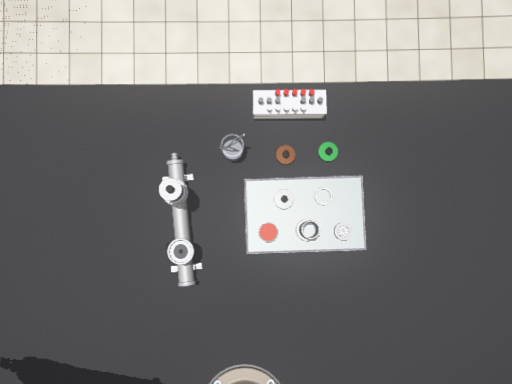

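View pics/wrist0.png

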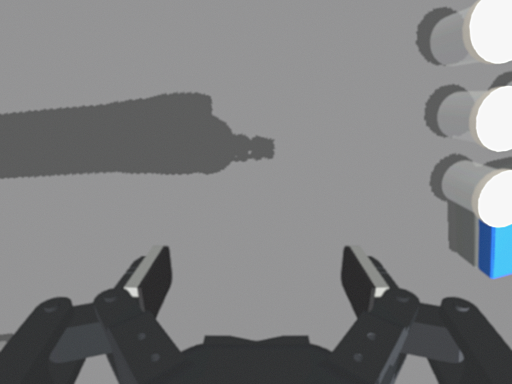

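The top view shows the mat at px (245–366, 176–254). On it are the lid (285,199), seal (323,197), dish (268,232), funnel (308,230) and disc (342,231). The empty head is at (180,251), the ready unit at (172,189) and the jar at (233,147).

```bash
cat > h.py <<'E'
import numpy as np, cv2
from scipy.spatial.transform import Rotation as R
from plant import readout, snapshot, camera_model
def ray(name,uv,st=None):
    m=camera_model(name);K=m['intrinsics']
    d=np.array([(uv[0]-K[0,2])/K[0,0],(uv[1]-K[1,2])/K[1,1]])
    p=d.copy()
    for _ in range(20): p=d/(1+m['k1']*(p@p))
    c=np.array([p[0],p[1],1.])
    if name=='wrist':
        T=pose(st)@m['mount']; return T[:3,3],T[:3,:3]@c
    Rm=R.from_rotvec(m['rvec']).as_matrix()
    return -Rm.T@m['tvec'],Rm.T@c
def pose(st):
    T=np.eye(4);q=st['orientation'];T[:3,:3]=R.from_quat([q[1],q[2],q[3],q[0]]).as_matrix();T[:3,3]=st['ee_pos'];return T
def onz(name,uv,z,st=None):
    o,d=ray(name,uv,st);return o+d*(z-o[2])/d[2]
def proj(name,P,st=None):
    m=camera_model(name);K=m['intrinsics']
    if name=='wrist':
        T=np.linalg.inv(pose(st)@m['mount']);c=T[:3,:3]@P+T[:3,3]
    else: c=R.from_rotvec(m['rvec']).as_matrix()@P+m['tvec']
    p=c[:2]/c[2];p=p*(1+m['k1']*(p@p));return K[:2,:2]@p+K[:2,2]
def cmd(target,yaw=None,st=None):
    """shift in tool axes mm and turn units to reach TCP target, tool down with tool-y axis at angle yaw in world"""
    st=st or readout.sense();T=pose(st)
    s=T[:3,:3].T@(np.array(target)-T[:3,3])*1000
    out=[s.round(1)]
    if yaw is not None:
        y=np.array([np.cos(yaw),np.sin(yaw),0]);z=np.array([0,0,-1.]);
        if y@T[:3,1]<0:y=-y
        G=np.column_stack([np.cross(y,z),y,z])
        out.append((R.from_matrix(T[:3,:3].T@G).as_rotvec()/np.deg2rad(6)).round(2))
    return out
def show():
    s=readout.sense();T=pose(s)
    print('t',round(s['time_s'],2),'p',s['ee_pos'].round(4),'toolx',T[:3,0].round(3),'y',T[:3,1].round(3),'z',T[:3,2].round(4),'F',s['ft_force'].round(1),'w',round(s['width'],3));return s
E
python3 - <<'E'
from h import *
show()
for n,uv,z in [('lid',(284.5,199),.03),('seal',(323,197),.011),('dish',(268,232),.015),('funnel',(308,230),.07),('disc',(342,231),.02),('head',(180,251),.11),('ready',(170.5,189),.21),('jar',(233,147),.07),('base',(245,380),0)]:
    print(n,onz('top',uv,z).round(3))
a=cv2.imread('pics/top0.png')
cv2.imwrite('pics/topc.png',cv2.resize(a[120:295,140:380],None,fx=3.3,fy=3.3,interpolation=cv2.INTER_CUBIC))
E
```

```text
t 0.15 p [0.1615 0.6549 0.2006] toolx [-0.971  0.239 -0.   ] y [ 0.239  0.971 -0.001] z [-2.0e-04 -1.4e-03 -1.0e+00] F [-1.2  0.2 -0.4] w 0.997
lid [ 0.588 -0.124  0.03 ]
seal [ 0.594 -0.238  0.011]
dish [ 0.494 -0.075  0.015]
funnel [ 0.498 -0.183  0.07 ]
disc [ 0.494 -0.288  0.02 ]
head [0.447 0.167 0.11 ]
ready [0.604 0.178 0.21 ]
jar [0.734 0.022 0.07 ]
base [ 0.078 -0.003  0.   ]
```

View pics/topc.png

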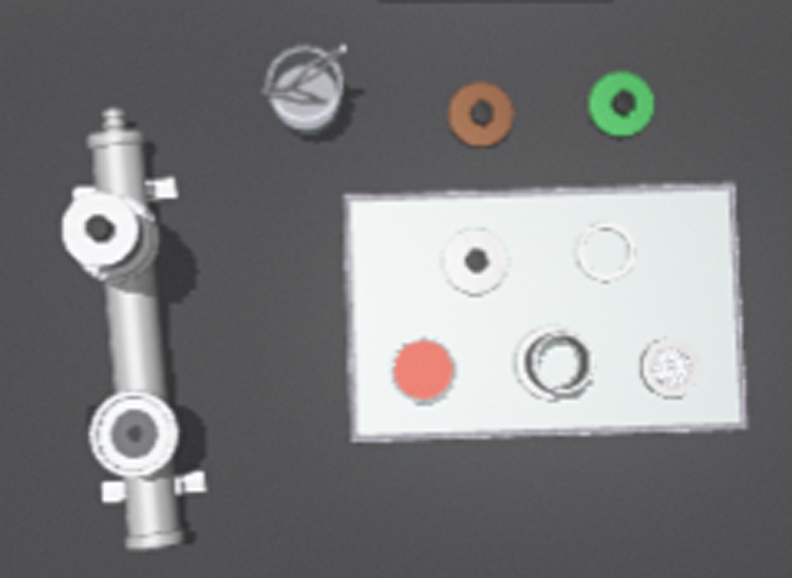

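```bash
python3 - <<'E'
from h import *
print(cmd([.43,.165,.30],np.pi/2))
E
```

```text
[array([-378. , -411.5,  -98.7]), array([-0.01, -0.  , -2.31])]
```

```bash
python3 -m jog '-20 -20 -98 0 0 0 -1; -58 -58 -98 0 0 -0.6 -1; -96 -97 -98 0 0 -1.2 -1;-134 -138 -98 0 0 -1.8 -1;-172 -179 -98 0 0 -2.3 -1;-210 -220 -98 0 0 -2.3 -1;-245 -260 -98 0 0 -2.3 -1;-275 -300 -98 0 0 -2.3 -1;-310 -340 -98 0 0 -2.3 -1; -330 -360 -98 0 0 -2.3 -1'; python3 -c "
from h import *
show();print(cmd([.43,.165,.30],np.pi/2))"
```

```text
time_s: 0.98
ee_pos: [0.343, 0.3255, 0.2975]
orientation: [-0.0, 0.0, 1.0, -0.001]
ft_force: [0.6, -0.1, 0.1]
width: 1.003
t 0.98 p [0.343  0.3255 0.2975] toolx [-1.     0.001  0.   ] y [ 0.001  1.    -0.001] z [-4.0e-04 -1.2e-03 -1.0e+00] F [ 0.6 -0.1  0.1] w 1.003
[array([ -87.2, -160.5,   -2.3]), array([-0.01, -0.  , -0.01])]
```

```bash
python3 -m jog '-20 -36 0 0 0 0 -1;-40 -73 0 0 0 0 -1;-60 -110 0 0 0 0 -1;-78 -142 0 0 0 0 -1;-87 -160 0 0 0 0 -1;-87 -160 0 0 0 0 -1;-87 -160 0 0 0 0 -1'; python3 -c "
from h import *
s=show();cv2.imwrite('pics/w1.png',snapshot('wrist'))"
```

```text
time_s: 1.57
ee_pos: [0.43, 0.1644, 0.2976]
orientation: [-0.0, 0.002, 1.0, -0.0]
ft_force: [-0.1, 0.9, 0.1]
width: 0.997
t 1.57 p [0.43   0.1644 0.2976] toolx [-1.     0.004  0.001] y [ 0.004  1.    -0.001] z [-7.e-04 -1.e-03 -1.e+00] F [-0.1  0.9  0.1] w 0.997
```

View pics/w1.png

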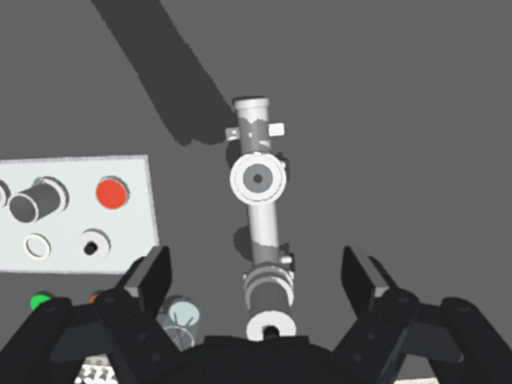

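The empty head is at (258,178) with its dark recess floor; the ready unit is below it at (270,310). I'll fit the rim with circles.

```bash
python3 - <<'E'
from h import *
s=readout.sense()
a=cv2.imread('pics/w1.png');c=a[130:225,210:305]
cv2.imwrite('pics/w1c.png',cv2.resize(c,None,fx=6,fy=6,interpolation=cv2.INTER_CUBIC))
g=cv2.cvtColor(a,cv2.COLOR_BGR2GRAY)
print(g[178,222:300]); print(g[140:215,258])
# triangulated check with top
print(onz('top',(180,251),.11), onz('wrist',(258,178),.11,s))
E
```

```text
[100  99  99  98  99  98 100 142 218 244 245 241 228 229 240 244 244 244
 245 240 217 160 135 135 140 141 141 141 142 141 133 111  86  73  75  74
  75  76  74  84 114 134 144 142 140 141 144 147 143 141 167 225 245 246
 246 245 246 246 237 221 233 244 247 230 145  77  69  82  95  99 100 100
  99  99  99  99  99 100]
[151 160 159 151 147 149 149 151 150 146 129 139 217 249 247 241 240 245
 246 246 246 247 247 210 150 143 146 143 144 142 143 145 143 132 104  79
  75  75  75  74  74  74  89 118 135 140 141 139 140 139 137 136 157 213
 242 244 243 243 244 235 185 185 231 245 243 239 237 237 236 237 235 235
 234 234 233]
[0.44702326 0.1668547  0.11      ] [0.44458919 0.16806485 0.11      ]
```

View pics/w1c.png

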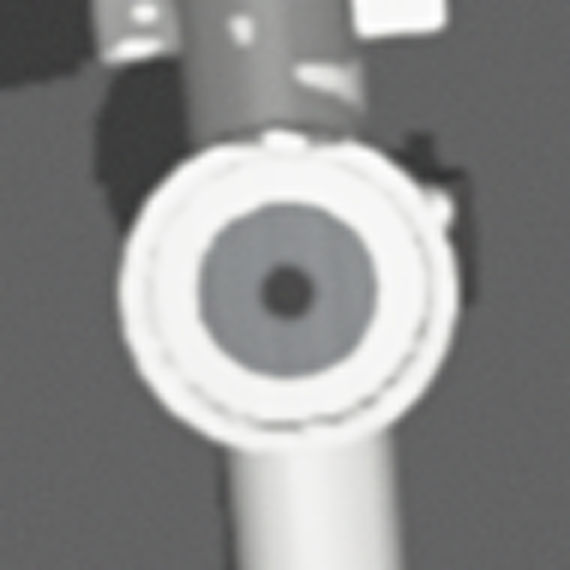

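```bash
python3 - <<'E'
from h import *
s=readout.sense()
g=cv2.cvtColor(cv2.imread('pics/w1.png'),cv2.COLOR_BGR2GRAY)
m=np.zeros_like(g);cv2.circle(m,(258,178),22,255,-1)
b=((g<190)&(m>0)).astype(np.uint8)
n,l,st,c=cv2.connectedComponentsWithStats(b)
i=l[178,258];i=i or l[178,250]
cs,_=cv2.findContours((l==i).astype(np.uint8),0,1);e=cv2.fitEllipse(cs[0]);print(e,c[i])
p=onz('wrist',e[0],.105,s);print(p)
# rim check: outer
b=(g>195).astype(np.uint8)
print(onz('wrist',(229,178),.11,s),onz('wrist',(286.2,178),.11,s))
m=camera_model('top')
t=cv2.imread('pics/top0.png');gt=cv2.cvtColor(t,6);
b=((gt<190)).astype(np.uint8);mm=np.zeros_like(gt);cv2.circle(mm,(180,251),9,1,-1)
n,l,st,c=cv2.connectedComponentsWithStats(b*mm);i=1+np.argmax(st[1:,4]);print(c[i],st[i],onz('top',c[i],.105))
print(cmd([.42,-.18,.32],np.pi/2))
E
```

```text
((257.3827209472656, 177.95986938476562), (28.378803253173828, 29.221967697143555), 83.86644744873047) [257.38439306 177.96242775]
[0.4458094  0.16730799 0.105     ]
[0.44452292 0.13171665 0.11      ] [0.4446245  0.20341267 0.11      ]
[180.31927711 251.01807229] [174 244  14  15 166] [0.44678791 0.16661512 0.105     ]
[array([   9. , -345.8,  -22.1]), array([-0.01, -0.01, -0.01])]
```

```bash
python3 -m jog '0 -40 0 0 0 0 -1;0 -80 0 0 0 0 -1;0 -121 0 0 0 0 -1;0 -162 0 0 0 0 -1;0 -203 0 0 0 0 -1;-10 -244 0 0 0 0 -1;-20 -284 0 0 0 0 -1;-28 -322 0 0 0 0 -1;-30 -345 0 0 0 0 -1;-30 -349 0 0 0 0 -1'; python3 -m jog '0 0 0 0 0 0 -1;0 0 0 0 0 0 -1'; python3 -c "
from h import *
s=show();import pickle;cv2.imwrite('pics/w2.png',snapshot('wrist'));pickle.dump(s,open('w2.pkl','wb'))"
```

```text
time_s: 2.45
ee_pos: [0.4593, -0.1865, 0.298]
orientation: [-0.0, 0.002, 1.0, -0.002]
ft_force: [-0.4, 1.1, 1.0]
width: 1.002
time_s: 2.62
ee_pos: [0.4596, -0.185, 0.2977]
orientation: [-0.001, 0.002, 1.0, -0.001]
ft_force: [0.0, -0.4, 0.2]
width: 1.004
t 2.62 p [ 0.4596 -0.185   0.2977] toolx [-1.     0.003  0.001] y [ 0.003  1.    -0.003] z [-0.0013 -0.0028 -1.    ] F [ 0.  -0.4  0.2] w 1.004
```

View pics/w2.png

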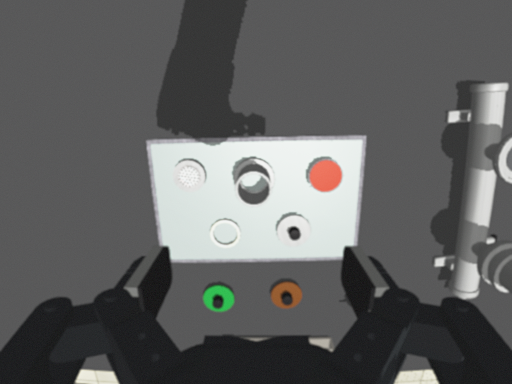

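The wrist view shows all the parts: disc (189,174), funnel mouth (253,190), seal (225,233), lid knob (294,232) and dish (325,175). I'll measure each one on its own height plane.

```bash
python3 - <<'E'
from h import *
import pickle
s=pickle.load(open('w2.pkl','rb'))
a=cv2.imread('pics/w2.png')
cv2.imwrite('pics/w2c.png',cv2.resize(a[140:260,160:360],None,fx=4,fy=4,interpolation=cv2.INTER_CUBIC))
for n,uv,z in [('disc',(189,174),.020),('funnelmouth',(253,191),.075),('seal',(225,233),.011),('knobtop',(294,233),.032),('dish',(325,175),.018)]: print(n,onz('wrist',uv,z,s).round(4))
E
```

```text
disc [ 0.4907 -0.2909  0.02  ]
funnelmouth [ 0.5023 -0.1899  0.075 ]
seal [ 0.5959 -0.2389  0.011 ]
knobtop [ 0.5865 -0.1246  0.032 ]
dish [ 0.4934 -0.0772  0.018 ]
```

View pics/w2c.png

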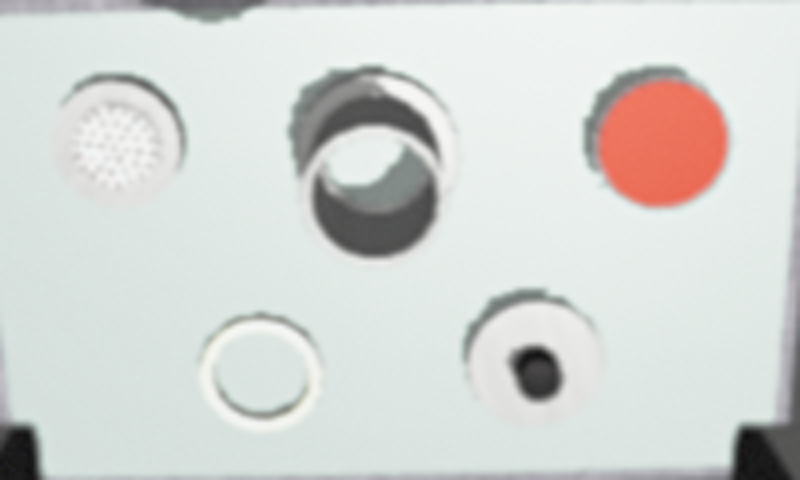

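```bash
python3 - <<'E'
from h import *
import pickle
s=pickle.load(open('w2.pkl','rb'))
for n,uv,z in [('disc',(189,176.2),.022),('funnelmouth',(253.1,188.4),.075),('seal',(225.1,233.5),.011),('knobtop',(294.5,233.7),.032),('liddisc',(293.5,230.5),.016)]: print(n,onz('wrist',uv,z,s).round(4))
print(cmd([.494,-.291,.12],np.pi/2))
E
```

```text
disc [ 0.4938 -0.2907  0.022 ]
funnelmouth [ 0.4985 -0.1897  0.075 ]
seal [ 0.5969 -0.2388  0.011 ]
knobtop [ 0.5877 -0.1237  0.032 ]
liddisc [ 0.5893 -0.1234  0.016 ]
[array([ -34.8, -106.1,  177.9]), array([-0.02, -0.01, -0.02])]
```

```bash
python3 -m jog '-8 -20 32 0 0 0 -1;-14 -40 65 0 0 0 -1;-20 -60 98 0 0 0 -1;-26 -78 131 0 0 0 -1;-32 -95 160 0 0 0 -1;-35 -106 178 0 0 0 -1;-35 -106 178 0 0 0 -1;-35 -106 178 0 0 0 -1;-35 -106 178 0 0 0 -1'; python3 -c "
from h import *
s=show();import pickle;cv2.imwrite('pics/w3.png',snapshot('wrist'));pickle.dump(s,open('w3.pkl','wb'))"
```

```text
time_s: 3.42
ee_pos: [0.4952, -0.2893, 0.1209]
orientation: [-0.0, 0.0, 1.0, -0.001]
ft_force: [0.5, 0.2, 0.8]
width: 0.998
t 3.42 p [ 0.4952 -0.2893  0.1209] toolx [-1.  0.  0.] y [ 0.     1.    -0.002] z [-0.     -0.0016 -1.    ] F [0.5 0.2 0.8] w 0.998
```

View pics/w3.png

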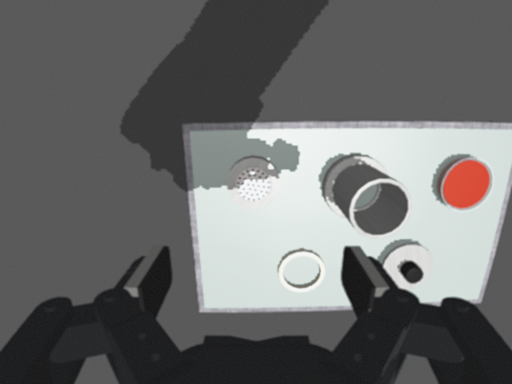

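```bash
python3 - <<'E'
from h import *
import pickle
a=cv2.imread('pics/w3.png')
g=a[140:225,210:305]
cv2.imwrite('pics/w3c.png',cv2.resize(g,None,fx=6,fy=6,interpolation=cv2.INTER_CUBIC))
s=pickle.load(open('w3.pkl','rb'))
for x,y in [(.4938,-.2907),(.4938,-.287),(.497,-.29)]:
  for z in (.022,.019): print(proj('wrist',np.array([x,y,z]),s))
E
```

```text
[254.66873938 184.12693041]
[254.68769084 183.28936907]
[258.56615656 184.12671959]
[258.54569533 183.28914522]
[255.4099332  187.36494037]
[255.42134852 186.49747198]
```

View pics/w3c.png

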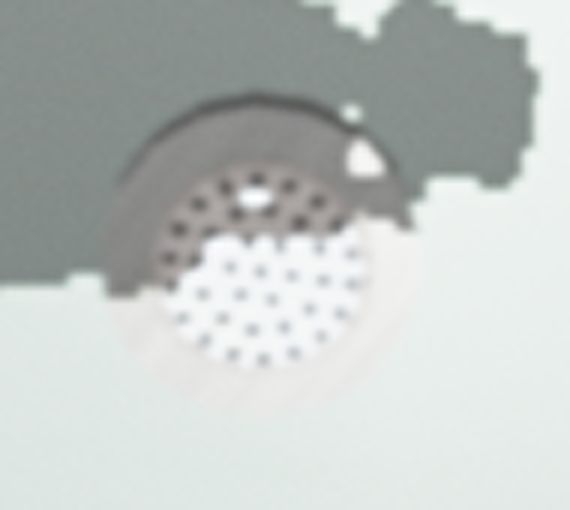

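```bash
python3 -c "
from h import *
print(cmd([.4942,-.2916,.0085],np.pi/2))"
```

```text
[array([  1.4,  -1.9, 112.8]), array([-0.02,  0.01,  0.  ])]
```

```bash
python3 -m jog '1 -2 30 0 0 0 -0.6;1 -2 60 0 0 0 -0.6;1 -2 85 0 0 0 -0.6;1 -2 103 0 0 0 -0.6;1 -2 103 0 0 0 -0.6;1 -2 103 0 0 0 -0.6' 30;  python3 -c "
from h import *
s=show();print(cmd([.4942,-.2916,.0085],np.pi/2));cv2.imwrite('pics/w4.png',snapshot('wrist'))"
```

```text
time_s: 3.97
ee_pos: [0.4952, -0.2908, 0.0193]
orientation: [0.001, -0.001, 1.0, -0.001]
ft_force: [-0.7, -0.6, 0.2]
width: 0.801
t 3.97 p [ 0.4952 -0.2908  0.0193] toolx [-1.    -0.001 -0.002] y [-0.001  1.    -0.002] z [ 0.0017 -0.0015 -1.    ] F [-0.7 -0.6  0.2] w 0.801
[array([ 1. , -0.8, 10.8]), array([-0.01,  0.02,  0.01])]
```

View pics/w4.png

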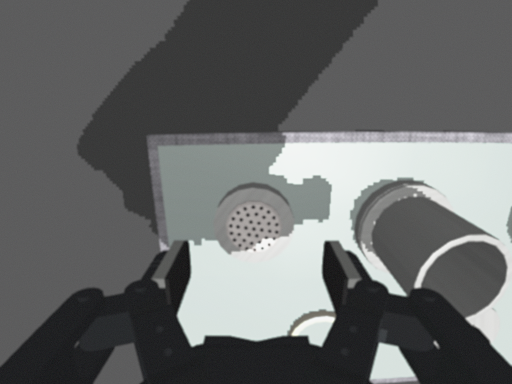

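```bash
python3 -c "
from h import *
s=show();print(proj('wrist',np.array([.4942,-.2916,.022]),s), proj('wrist',s['ee_pos'],s))
T=pose(s)
for w in (26,34):
  for d in (0,.003,.006): print(w,d,proj('wrist',T[:3,:3]@np.array([0,w/1000,-d])+T[:3,3],s))
a=cv2.imread('pics/w4.png');cv2.imwrite('pics/w4c.png',cv2.resize(a[160:310,150:360],None,fx=3.8,fy=3.8,interpolation=cv2.INTER_CUBIC))"
```

```text
t 4.02 p [ 0.4958 -0.2915  0.0201] toolx [-1.    -0.001 -0.003] y [-0.001  1.    -0.002] z [ 0.0033 -0.0024 -1.    ] F [-0.2  0.2 -0.5] w 0.801
[255.77606637 226.98184858] [255.91315197 228.1315277 ]
26 0 [296.97716552 228.0604654 ]
26 0.003 [297.60729298 230.02664287]
26 0.006 [298.2567745  232.05398102]
34 0 [309.55422229 228.01719254]
34 0.003 [310.37609645 229.97990012]
34 0.006 [311.22312143 232.00349656]
```

View pics/w4c.png

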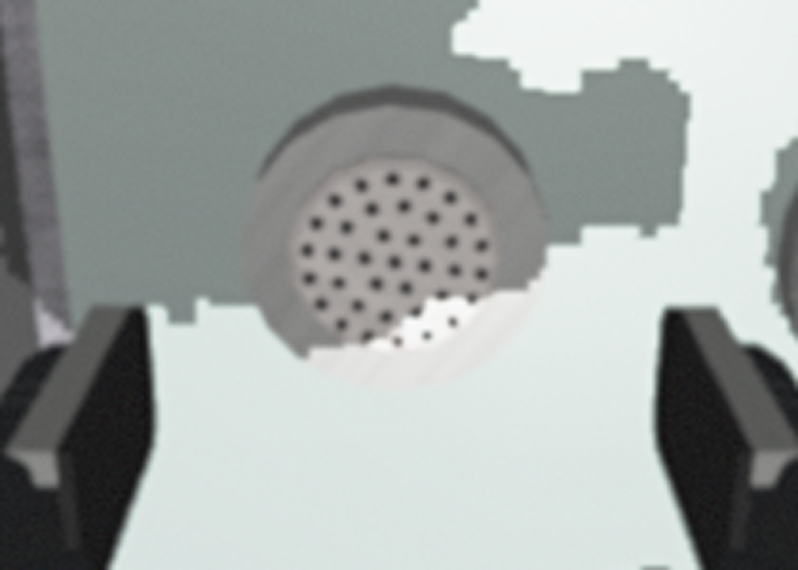

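```bash
python3 -c "
from h import *
s=show();a=snapshot('scene')
T=pose(s)
print(proj('scene',s['ee_pos']),proj('scene',s['ee_pos']+[0,.034,0]),proj('scene',s['ee_pos']+[0,.034,.038]),proj('scene',np.array([.4942,-.2916,.003])))
cv2.imwrite('pics/s4c.png',cv2.resize(a[140:290,30:230],None,fx=4,fy=4,interpolation=cv2.INTER_CUBIC))"
```

```text
t 4.02 p [ 0.4958 -0.2915  0.0201] toolx [-1.    -0.001 -0.003] y [-0.001  1.    -0.002] z [ 0.0033 -0.0024 -1.    ] F [-0.2  0.2 -0.5] w 0.801
[110.95328806 228.56928734] [126.857911   222.50384182] [122.63230882 211.83238339] [112.77935597 232.54649188]
```

View pics/s4c.png

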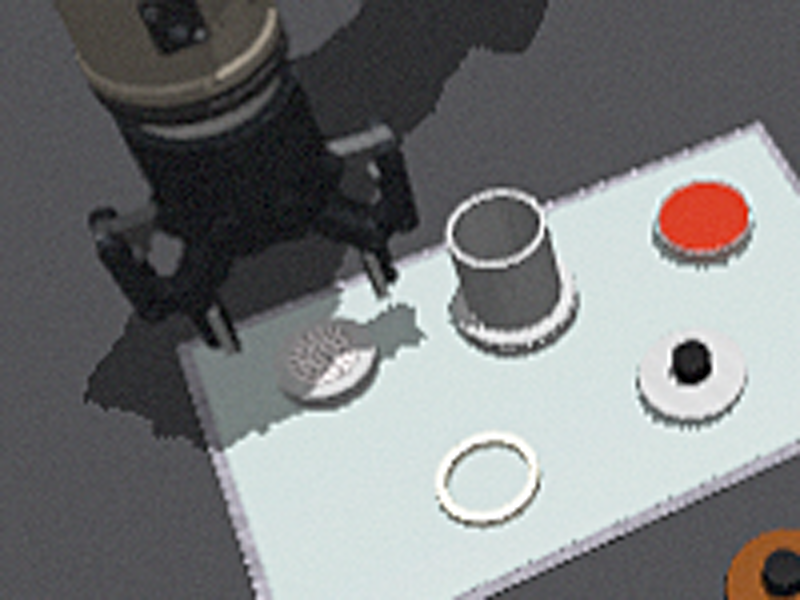

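The scene view shows the fingertips around crop (385,295) and (235,345), which looks higher above the disc than the TCP figure suggests. I'll check that by closing gently at the planned height.

```bash
python3 -m jog '1 0 11 0 0 0 -0.6;1 0 11 0 0 0 -0.4;1 0 11 0 0 0 -0.2;1 0 11 0 0 0 -0.1;1 0 11 0 0 0 -0.1;1 0 11 0 0 0 -0.1;1 0 11 0 0 0 -0.1' 20;  python3 -c "
from h import *
s=show();cv2.imwrite('pics/w5.png',snapshot('wrist'))"
```

```text
time_s: 4.65
ee_pos: [0.4952, -0.292, 0.0095]
orientation: [0.002, -0.0, 1.0, -0.002]
ft_force: [-0.2, 0.2, -0.8]
width: 0.549
t 4.65 p [ 0.4952 -0.292   0.0095] toolx [-1.    -0.001 -0.004] y [-0.001  1.    -0.003] z [ 0.0043 -0.003  -1.    ] F [-0.2  0.2 -0.8] w 0.549
```

View pics/w5.png

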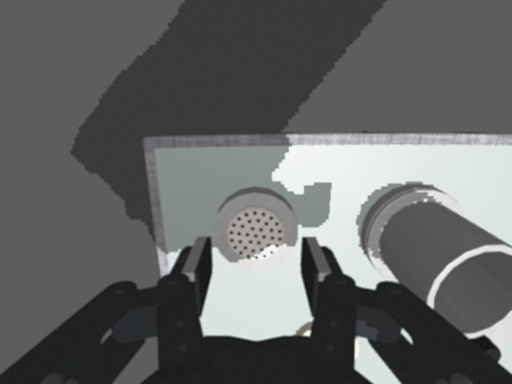

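Closing to 0.55 gripped nothing. The tips really are roughly 30 mm behind the reported TCP, with pad tips at (212,238) and (302,238). I'll reopen and descend in steps, watching the force.

```bash
python3 -m jog '1 0 0 0 0 0 -0.6;1 0 0 0 0 0 -0.6;1 0 0 0 0 0 -0.6;1 0 8 0 0 0 -0.6;1 0 13 0 0 0 -0.6;1 0 18 0 0 0 -0.6;1 0 18 0 0 0 -0.6' 20;  python3 -c "
from h import *
s=show();a=snapshot('scene');b=snapshot('wrist')
cv2.imwrite('pics/s6c.png',np.vstack([cv2.resize(a[180:260,60:190],None,fx=4,fy=4,interpolation=cv2.INTER_CUBIC),cv2.resize(b[190:290,150:363],(520,244),interpolation=cv2.INTER_CUBIC)]))"
```

```text
time_s: 5.28
ee_pos: [0.4934, -0.2915, -0.0099]
orientation: [0.001, -0.0, 1.0, -0.001]
ft_force: [-0.8, 0.0, 0.4]
width: 0.802
t 5.28 p [ 0.4934 -0.2915 -0.0099] toolx [-1.    -0.001 -0.002] y [-0.001  1.    -0.002] z [ 0.0023 -0.0021 -1.    ] F [-0.8  0.   0.4] w 0.802
```

View pics/s6c.png

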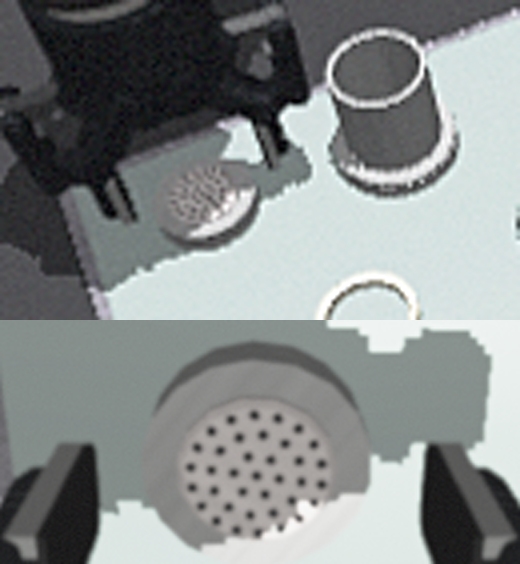

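```bash
python3 -c "
from h import *
for z in (.0,.01,.02,.03,.04): print(z,proj('scene',np.array([.5044,-.2575,z])).round(1),proj('scene',np.array([.5044,-.3255,z])).round(1))
# disc checks
print(proj('scene',np.array([.4942,-.2916,.022])))
s=readout.sense();print(proj('wrist',np.array([.4942,-.2916,.022]),s))"
```

```text
0.0 [130.1 230.8] [ 98.4 243.1]
0.01 [129.1 228.1] [ 97.  240.5]
0.02 [128.  225.5] [ 95.7 237.9]
0.03 [127.  222.7] [ 94.3 235.2]
0.04 [125.9 220. ] [ 92.8 232.5]
[110.46910833 227.4948632 ]
[256.43592846 252.50091928]
```

```bash
python3 -m jog '0 0 6 0 0 0 -0.6;0 0 12 0 0 0 -0.6;0 0 12 0 0 0 -0.6' 20;  python3 -c "
from h import *
s=show();a=snapshot('scene');b=snapshot('wrist')
print(proj('wrist',np.array([.4942,-.2916,.022]),s))
cv2.imwrite('pics/s7c.png',np.vstack([cv2.resize(a[180:260,60:190],None,fx=4,fy=4,interpolation=cv2.INTER_CUBIC),cv2.resize(b[190:310,150:363],(520,293),interpolation=cv2.INTER_CUBIC)]))"
```

```text
time_s: 5.63
ee_pos: [0.4933, -0.2915, -0.0222]
orientation: [0.001, -0.0, 1.0, -0.001]
ft_force: [0.1, 0.3, -0.6]
width: 0.8
t 5.63 p [ 0.4933 -0.2915 -0.0222] toolx [-1.    -0.001 -0.002] y [-0.001  1.    -0.002] z [ 0.0019 -0.0019 -1.    ] F [ 0.1  0.3 -0.6] w 0.8
[255.53550534 266.63731382]
```

View pics/s7c.png

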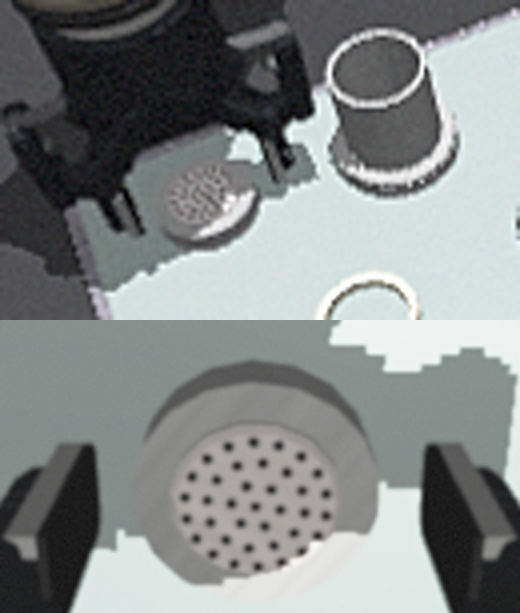

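```bash
python3 -m jog '0 0 4 0 0 0 -0.6;0 0 4 0 0 0 -0.4;0 0 4 0 0 0 -0.2;0 0 4 0 0 0 -0.1;0 0 4 0 0 0 -0.1;0 0 4 0 0 0 -0.1' 20;  python3 -c "
from h import *
s=show();a=snapshot('scene');b=snapshot('wrist')
cv2.imwrite('pics/s8c.png',np.vstack([cv2.resize(a[180:260,60:190],None,fx=4,fy=4,interpolation=cv2.INTER_CUBIC),cv2.resize(b[190:310,150:363],(520,293),interpolation=cv2.INTER_CUBIC)]))"
```

```text
time_s: 6.23
ee_pos: [0.4936, -0.2919, -0.0253]
orientation: [0.001, -0.0, 1.0, -0.001]
ft_force: [0.2, 0.8, 1.1]
width: 0.591
t 6.23 p [ 0.4936 -0.2919 -0.0253] toolx [-1.    -0.001 -0.003] y [-0.001  1.    -0.002] z [ 0.0026 -0.0024 -1.    ] F [0.2 0.8 1.1] w 0.591
```

View pics/s8c.png

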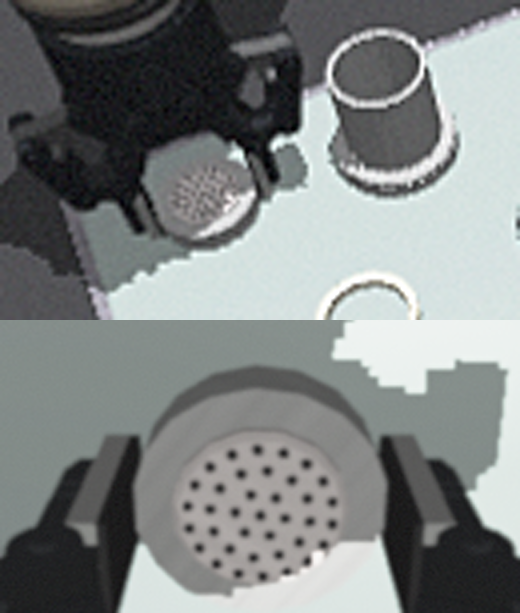

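```bash
python3 -m jog '0 0 0 0 0 0 0.2;0 0 0 0 0 0 0.2;0 0 0 0 0 0 0.2;0 0 0 0 0 0 0.2' 40;  python3 -c "
from h import *
s=show()"; python3 -m jog '0 0 -2 0 0 0 0.2;0 0 -4 0 0 0 0.2;0 0 -6 0 0 0 0.2;0 0 -6 0 0 0 0.2'; python3 -c "
from h import *
s=show();a=snapshot('scene');b=snapshot('wrist')
cv2.imwrite('pics/s9c.png',np.vstack([cv2.resize(a[180:260,60:190],None,fx=4,fy=4,interpolation=cv2.INTER_CUBIC),cv2.resize(b[190:310,150:363],(520,293),interpolation=cv2.INTER_CUBIC)]))"
```

```text
time_s: 6.67
ee_pos: [0.4936, -0.2919, -0.0251]
orientation: [0.001, -0.0, 1.0, -0.001]
ft_force: [-2.1, 1.5, 5.1]
width: 0.586
t 6.67 p [ 0.4936 -0.2919 -0.0251] toolx [-1.    -0.    -0.003] y [-0.     1.    -0.002] z [ 0.0027 -0.0023 -1.    ] F [-2.1  1.5  5.1] w 0.586
time_s: 7.0
ee_pos: [0.4938, -0.292, -0.0189]
orientation: [0.002, -0.0, 1.0, -0.001]
ft_force: [-0.2, 0.1, -1.5]
width: 0.587
t 7.0 p [ 0.4938 -0.292  -0.0189] toolx [-1.    -0.001 -0.003] y [-0.001  1.    -0.003] z [ 0.0031 -0.0025 -1.    ] F [-0.2  0.1 -1.5] w 0.587
```

View pics/s9c.png

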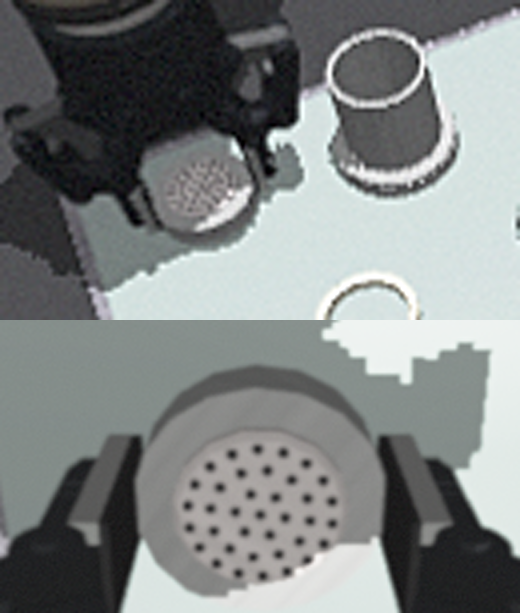

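The disc is lifted: it stays fixed between the pads in the wrist view and the scene view shows it raised. I'll lift it further and check how far the tips reach down its side.

```bash
python3 -m jog '0 0 -20 0 0 0 0.2;0 0 -50 0 0 0 0.2;0 0 -85 0 0 0 0.2;0 0 -120 0 0 0 0.2;0 0 -145 0 0 0 0.2;0 0 -155 0 0 0 0.2;0 0 -155 0 0 0 0.2;0 0 -155 0 0 0 0.2'; python3 -c "
from h import *
s=show();a=snapshot('scene')
p=proj('scene',s['ee_pos']+[0,0,.03]).astype(int);print(p)
cv2.imwrite('pics/s10.png',cv2.resize(a[p[1]-40:p[1]+40,p[0]-50:p[0]+50],None,fx=7,fy=7,interpolation=cv2.INTER_CUBIC))
print(cmd([.4455,.167,.135],np.pi/2))"
```

```text
time_s: 7.77
ee_pos: [0.493, -0.2909, 0.1351]
orientation: [0.001, -0.001, 1.0, -0.001]
ft_force: [0.5, 0.8, -2.3]
width: 0.585
t 7.77 p [ 0.493  -0.2909  0.1351] toolx [-1.    -0.001 -0.003] y [-0.001  1.    -0.002] z [ 0.0025 -0.0017 -1.    ] F [ 0.5  0.8 -2.3] w 0.585
[ 90 182]
[array([ 46.4, 457.6,  -1.3]), array([-0.01,  0.01,  0.01])]
```

View pics/s10.png

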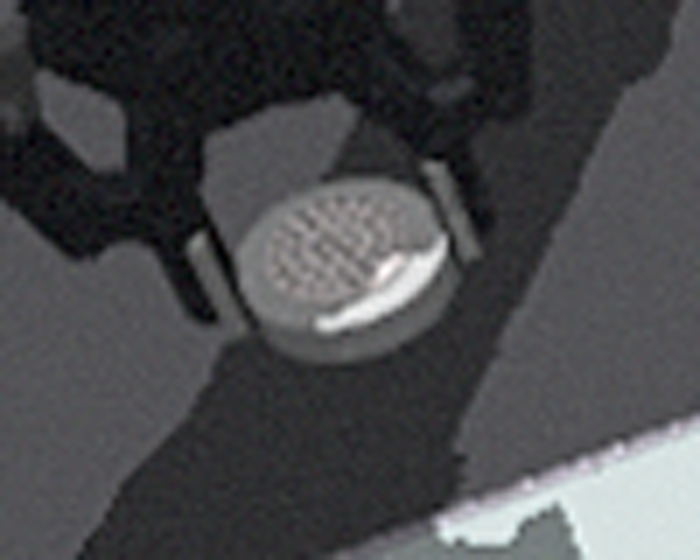

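```bash
python3 -c "
from h import *
s=readout.sense()
def c(P): return ((proj('scene',np.array(P))-[40,142])*7).round(0)
x,y,z=s['ee_pos']
for d in (.026,.030,.034,.038): print(d,'tipR',c([x+.011,y+.026,z+d]),'tipL',c([x+.011,y-.026,z+d]),'disc raised top centre if top at z+d',c([x+.0006,y,z+d]))
for d in (.04,.044,.048): print(d,c([x+.0006,y,z+d]))
"
```

```text
0.026 tipR [468. 287.] tipL [266. 357.] disc raised top centre if top at z+d [359. 295.]
0.03 tipR [464. 277.] tipL [261. 347.] disc raised top centre if top at z+d [354. 285.]
0.034 tipR [460. 267.] tipL [256. 337.] disc raised top centre if top at z+d [350. 275.]
0.038 tipR [456. 257.] tipL [251. 327.] disc raised top centre if top at z+d [345. 265.]
0.04 [343. 260.]
0.044 [338. 249.]
0.048 [333. 239.]
```

```bash
python3 -m jog '3 15 0 0 0 0 0.2;6 40 0 0 0 0 0.2;10 75 0 0 0 0 0.2;14 112 0 0 0 0 0.2;18 150 0 0 0 0 0.2;22 188 0 0 0 0 0.2;26 226 0 0 0 0 0.2;30 264 0 0 0 0 0.2;34 302 0 0 0 0 0.2;38 335 0 0 0 0 0.2'; python3 -c "
from h import *
s=show();print(cmd([.4455,.167,.135],np.pi/2))"
```

```text
time_s: 8.65
ee_pos: [0.4521, 0.0467, 0.1322]
orientation: [-0.001, -0.001, 1.0, -0.001]
ft_force: [0.2, 1.1, -1.5]
width: 0.582
t 8.65 p [0.4521 0.0467 0.1322] toolx [-1.    -0.003  0.002] y [-0.003  1.    -0.002] z [-0.0022 -0.0022 -1.    ] F [ 0.2  1.1 -1.5] w 0.582
[array([  6.3, 120.3,  -3. ]), array([-0.02, -0.02,  0.02])]
```

```bash
python3 -m jog '2 35 0 0 0 0 0.2;4 70 0 0 0 0 0.2;5 98 0 0 0 0 0.2;6 115 0 0 0 0 0.2;6 120 0 0 0 0 0.2;6 120 0 0 0 0 0.2;6 120 0 0 0 0 0.2'; python3 -c "
from h import *
s=show();b=snapshot('wrist');cv2.imwrite('pics/w11.png',b)
print(cmd([.4455,.167,.085],np.pi/2));print(proj('wrist',np.array([.446,.167,.105]),s))"
```

```text
time_s: 9.23
ee_pos: [0.4451, 0.1652, 0.131]
orientation: [-0.002, -0.001, 1.0, -0.002]
ft_force: [0.0, -0.4, -1.8]
width: 0.585
t 9.23 p [0.4451 0.1652 0.131 ] toolx [-1.    -0.002  0.004] y [-0.002  1.    -0.004] z [-0.0039 -0.0042 -1.    ] F [ 0.  -0.4 -1.8] w 0.585
[array([-0.3,  2.5, 46.2]), array([-0.04, -0.03,  0.  ])]
[258.64845934 214.53830649]
```

View pics/w11.png

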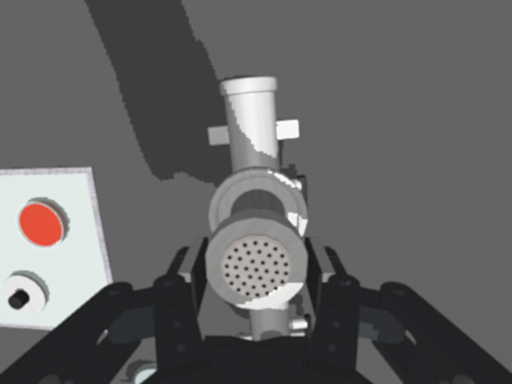

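```bash
python3 - <<'E'
from h import *
s=readout.sense()
b=cv2.imread('pics/w11.png')
cv2.imwrite('pics/w11c.png',cv2.resize(b[155:315,190:325],None,fx=4.5,fy=3.7,interpolation=cv2.INTER_CUBIC))
print('disc if at',onz('wrist',(256.5,265),.131+.0473,s))
for px in [(209,215),(306.5,215),(257.5,168)]: print(onz('wrist',px,.11,s))
E
```

```text
disc if at [0.44388483 0.16519854 0.1783    ]
[0.44484839 0.13170823 0.11      ]
[0.44475118 0.20009148 0.11      ]
[0.41123275 0.16569079 0.11      ]
```

View pics/w11c.png

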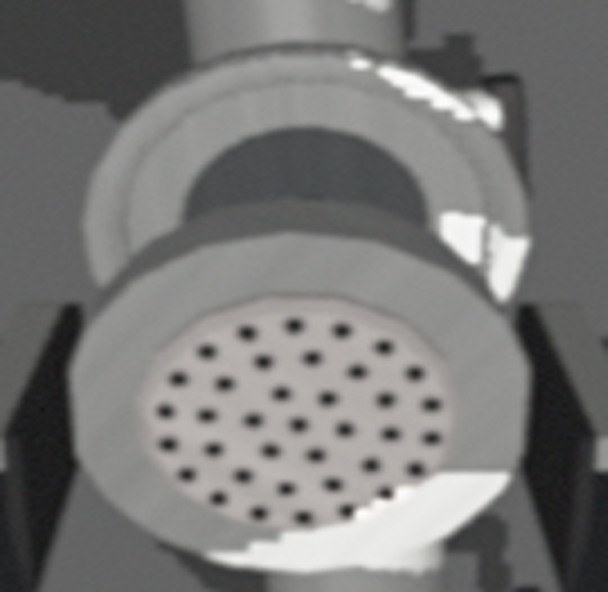

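```bash
python3 -m jog '-1 2 12 0 0 0 0.2;-1 2 28 0 0 0 0.2;-1 2 40 0 0 0 0.2;-1 2 46 0 0 0 0.2;-1 2 46 0 0 0 0.2;-1 2 46 0 0 0 0.2'; python3 -c "
from h import *
s=show();b=snapshot('wrist');cv2.imwrite('pics/w12c.png',cv2.resize(b[155:315,190:325],None,fx=4.5,fy=3.7,interpolation=cv2.INTER_CUBIC))
print(cmd([.446,.167,.0767],np.pi/2))"
```

```text
time_s: 9.78
ee_pos: [0.4464, 0.1654, 0.0853]
orientation: [-0.002, 0.001, 1.0, -0.002]
ft_force: [0.4, -0.8, -1.4]
width: 0.583
t 9.78 p [0.4464 0.1654 0.0853] toolx [-1.     0.001  0.004] y [ 0.001  1.    -0.004] z [-0.0039 -0.0044 -1.    ] F [ 0.4 -0.8 -1.4] w 0.583
[array([0.7, 1.2, 9. ]), array([-0.04, -0.03, -0.01])]
```

View pics/w12c.png

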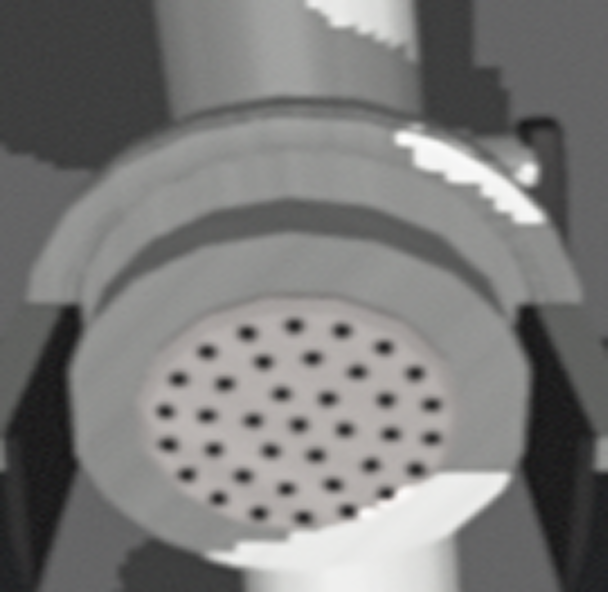

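```bash
python3 -m jog '0 1 3 0 0 0 0.2;0 1 5 0 0 0 0.2;0 1 7 0 0 0 0.2;0 1 8 0 0 0 0.2;0 1 8 0 0 0 0.2'; python3 -c "
from h import *
s=show();b=snapshot('wrist');cv2.imwrite('pics/w13c.png',cv2.resize(b[155:315,190:325],None,fx=4.5,fy=3.7,interpolation=cv2.INTER_CUBIC))
print(cmd([.446,.167,.0767],np.pi/2))"
```

```text
time_s: 10.25
ee_pos: [0.4465, 0.1669, 0.0775]
orientation: [-0.002, 0.0, 1.0, -0.002]
ft_force: [-0.0, 0.7, -1.2]
width: 0.587
t 10.25 p [0.4465 0.1669 0.0775] toolx [-1.     0.001  0.003] y [ 0.001  1.    -0.004] z [-0.0033 -0.0038 -1.    ] F [-0.   0.7 -1.2] w 0.587
[array([0.6, 0.2, 0.9]), array([-0.04, -0.03, -0.01])]
```

View pics/w13c.png

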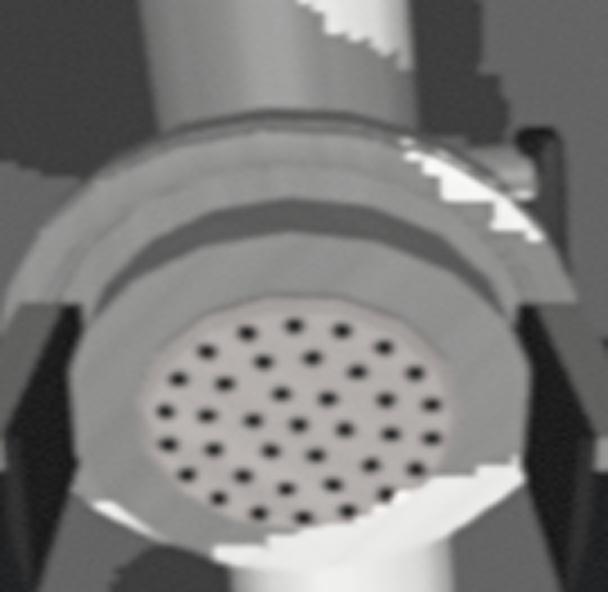

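```bash
python3 -m jog '0 -0.5 1 0 0 0 0.2;0 -0.5 2 0 0 0 0.2;0 -0.5 2 0 0 0 0.2'; python3 -m jog '0 0 1 0 0 0 0.2;0 0 1 0 0 0 0.2'
```

```text
time_s: 10.55
ee_pos: [0.4468, 0.1669, 0.077]
orientation: [-0.002, 0.0, 1.0, -0.001]
ft_force: [-5.8, -1.0, 17.7]
width: 0.585
time_s: 10.72
ee_pos: [0.4468, 0.167, 0.0771]
orientation: [-0.002, 0.0, 1.0, -0.0]
ft_force: [-5.1, -2.1, 14.7]
width: 0.584
```

```bash
python3 -m jog '0 0 -0.8 0 0 0 0.2;0 0 -0.8 0 0 0 -0.2;0 0 -0.8 0 0 0 -0.35;0 0 -0.8 0 0 0 -0.35;0 0 -0.8 0 0 0 -0.35;0 0 -0.8 0 0 0 -0.35'; python3 -c "
from h import *
s=show();b=snapshot('wrist');cv2.imwrite('pics/w14c.png',cv2.resize(b[155:315,190:325],None,fx=4.5,fy=3.7,interpolation=cv2.INTER_CUBIC))"
```

```text
time_s: 11.22
ee_pos: [0.4468, 0.167, 0.0778]
orientation: [-0.002, 0.0, 1.0, -0.0]
ft_force: [0.9, 0.5, -0.5]
width: 0.674
t 11.22 p [0.4468 0.167  0.0778] toolx [-1.     0.001  0.004] y [ 0.001  1.    -0.001] z [-4.3e-03 -8.0e-04 -1.0e+00] F [ 0.9  0.5 -0.5] w 0.674
```

View pics/w14c.png

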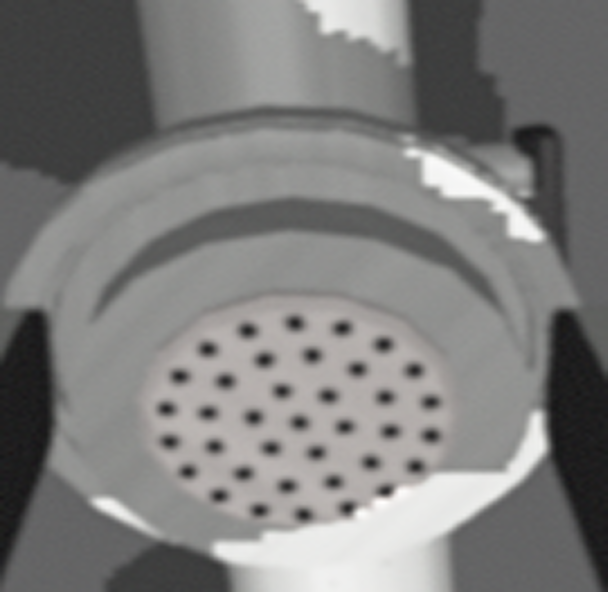

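The pads are clear and the disc looks level in the recess. I'll lift and verify from above.

```bash
python3 -m jog '0 0 -8 0 0 0 -0.4;0 0 -25 0 0 0 -0.5;4 0 -60 0 0 0 -0.6;8 0 -95 0 0 0 -0.6;12 0 -130 0 0 0 -0.6;12 0 -145 0 0 0 -0.6;12 0 -145 0 0 0 -0.6;12 0 -145 0 0 0 -0.6'; python3 -c "
from h import *
s=show();b=snapshot('wrist')
p=proj('wrist',np.array([.446,.167,.12]),s).astype(int);print(p)
cv2.imwrite('pics/w15.png',b);cv2.imwrite('pics/w15c.png',cv2.resize(b[p[1]-50:p[1]+50,p[0]-50:p[0]+50],None,fx=6,fy=6,interpolation=cv2.INTER_CUBIC))"
```

```text
time_s: 11.93
ee_pos: [0.4358, 0.1675, 0.2237]
orientation: [-0.001, 0.0, 1.0, 0.001]
ft_force: [-0.2, -0.5, -0.4]
width: 0.796
t 11.93 p [0.4358 0.1675 0.2237] toolx [-1.     0.001  0.003] y [0.001 1.    0.001] z [-0.0028  0.0013 -1.    ] F [-0.2 -0.5 -0.4] w 0.796
[255 194]
```

View pics/w15c.png

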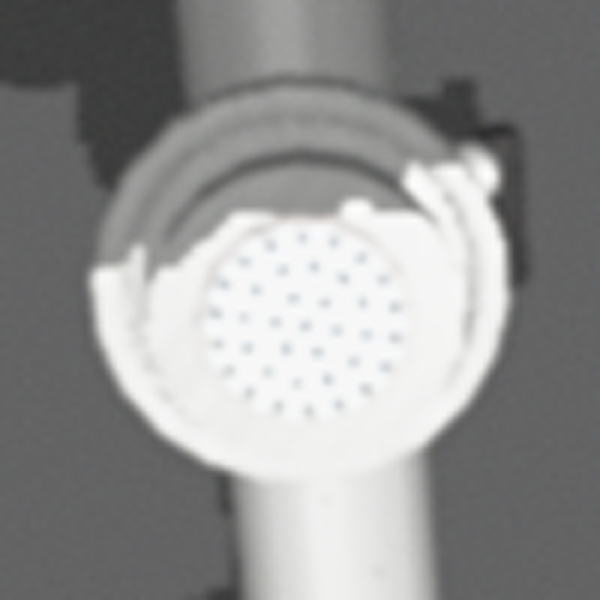

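```bash
python3 - <<'E'
from h import *
s=readout.sense()
print(onz('wrist',(255.2,191.7),.11,s),onz('wrist',(255.9,196.8),.124,s))
print(cmd([.58,-.239,.12],np.pi/2))
E
```

```text
[0.44486866 0.16622752 0.11      ] [0.44577925 0.16694215 0.124     ]
[array([-145.7, -405.9,  102.1]), array([-0.  , -0.04, -0.01])]
```

```bash
python3 -m jog '0 -40 0 0 0 0 -0.6;-5 -80 0 0 0 0 -0.6;-20 -118 0 0 0 0 -0.6;-35 -156 0 0 0 0 -0.6;-50 -194 0 0 0 0 -0.6;-65 -232 0 0 0 0 -0.6;-82 -268 0 0 0 0 -0.6;-100 -303 20 0 0 0 -0.6;-115 -335 40 0 0 0 -0.6;-130 -365 60 0 0 0 -0.6'; python3 -c "
from h import *
s=show();print(cmd([.58,-.239,.11],np.pi/2))"
```

```text
time_s: 12.82
ee_pos: [0.5641, -0.2002, 0.1593]
orientation: [-0.004, 0.001, 1.0, -0.0]
ft_force: [0.4, 1.5, 1.3]
width: 0.797
t 12.82 p [ 0.5641 -0.2002  0.1593] toolx [-1.     0.001  0.008] y [ 0.001  1.    -0.001] z [-7.6e-03 -6.0e-04 -1.0e+00] F [0.4 1.5 1.3] w 0.797
[array([-16.3, -38.7,  49.2]), array([-0.01, -0.07, -0.01])]
```

```bash
python3 -m jog '-8 -20 25 0 -0.07 0 -0.6;-16 -39 49 0 -0.07 0 -0.6;-16 -39 49 0 -0.07 0 -0.6;-16 -39 49 0 -0.07 0 -0.6'; python3 -c "
from h import *
s=show();b=snapshot('wrist');cv2.imwrite('pics/w16.png',b)
p=proj('wrist',np.array([.597,-.2388,.011]),s).astype(int);print(p)
cv2.imwrite('pics/w16c.png',cv2.resize(b[p[1]-50:p[1]+50,p[0]-50:p[0]+50],None,fx=6,fy=6,interpolation=cv2.INTER_CUBIC))"
```

```text
time_s: 13.15
ee_pos: [0.5771, -0.2402, 0.1071]
orientation: [-0.003, 0.002, 1.0, -0.0]
ft_force: [0.7, 0.1, 0.7]
width: 0.798
t 13.15 p [ 0.5771 -0.2402  0.1071] toolx [-1.     0.005  0.007] y [ 0.005  1.    -0.   ] z [-6.6e-03 -4.0e-04 -1.0e+00] F [0.7 0.1 0.7] w 0.798
[257 206]
```

View pics/w16c.png

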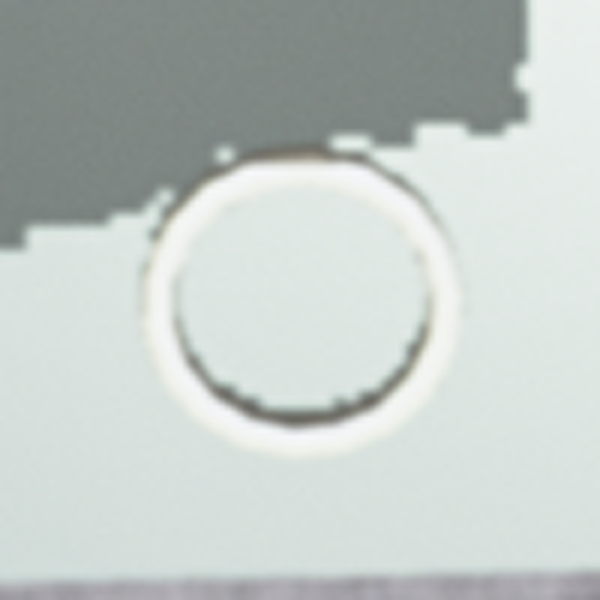

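```bash
python3 - <<'E'
from h import *
s=readout.sense()
p=onz('wrist',(257.4,207.5),.011,s);print(p)
print(cmd([p[0],p[1],-.01],np.pi/2))
E
```

```text
[ 0.59970589 -0.23796641  0.011     ]
[array([-21.8,   1.4, 118.6]), array([-0.  , -0.04, -0.03])]
```

```bash
python3 -m jog '-7 1 30 0 -0.02 -0.03 -0.6;-14 1 65 0 -0.04 -0.03 -0.6;-20 1 95 0 -0.04 -0.03 -0.6;-21 1 115 0 -0.04 -0.03 -0.6;-21 1 117 0 -0.04 -0.03 -0.6;-21 1 117 0 -0.04 -0.03 -0.6' 25; python3 -c "
from h import *
s=show();b=snapshot('wrist');cv2.imwrite('pics/w17.png',b)
for x in (.597,.599):print(proj('wrist',np.array([x,-.238,.011]),s))
cv2.imwrite('pics/w17c.png',cv2.resize(b[170:320,160:350],None,fx=4,fy=4,interpolation=cv2.INTER_CUBIC))"
```

```text
time_s: 13.7
ee_pos: [0.5987, -0.2369, -0.0083]
orientation: [-0.0, -0.001, 1.0, 0.0]
ft_force: [0.8, 0.2, 0.5]
width: 0.8
t 13.7 p [ 0.5987 -0.2369 -0.0083] toolx [-1.    -0.002  0.001] y [-0.002  1.     0.   ] z [-7.e-04  4.e-04 -1.e+00] F [0.8 0.2 0.5] w 0.8
[254.00549689 239.24870541]
[254.00810465 242.41984192]
```

View pics/w17c.png

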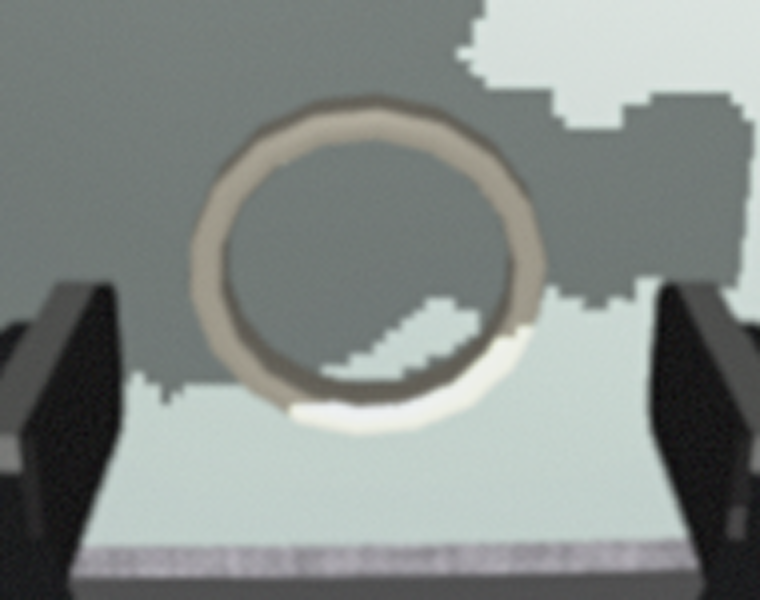

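```bash
python3 -m jog '2 -2 10 0 0 0 -0.6;2 -2 17 0 0 0 -0.6;2 -2 17 0 0 0 -0.6;2 -2 17 0 0 0 -0.6' 25; python3 -c "
from h import *
s=show();b=snapshot('wrist');print(cmd([.5965,-.239,-.0305],np.pi/2))
cv2.imwrite('pics/w18c.png',cv2.resize(b[170:320,160:350],None,fx=4,fy=4,interpolation=cv2.INTER_CUBIC))"
```

```text
time_s: 14.08
ee_pos: [0.5975, -0.2398, -0.0238]
orientation: [0.001, -0.001, 1.0, -0.0]
ft_force: [0.1, -0.0, -0.4]
width: 0.802
t 14.08 p [ 0.5975 -0.2398 -0.0238] toolx [-1.    -0.001 -0.002] y [-0.001  1.    -0.   ] z [ 1.6e-03 -4.0e-04 -1.0e+00] F [ 0.1 -0.  -0.4] w 0.802
[array([1.2, 0.9, 6.9]), array([-0.01,  0.02,  0.01])]
```

View pics/w18c.png

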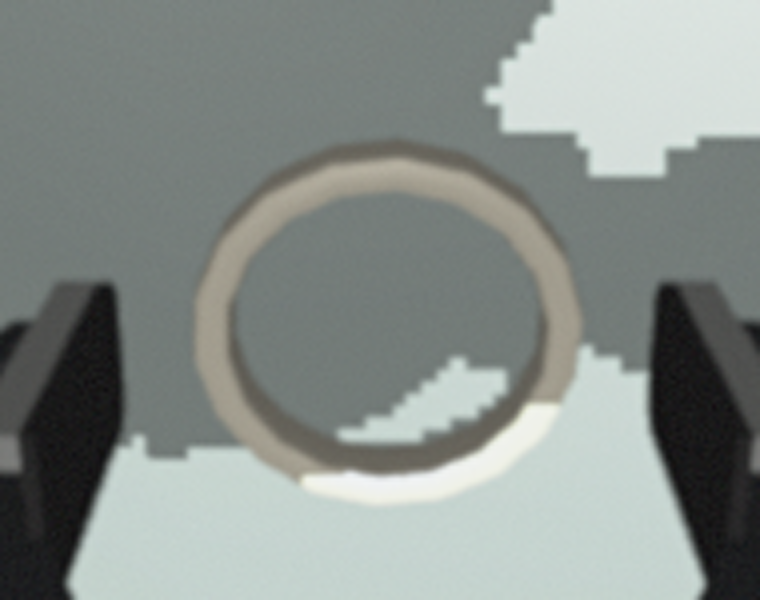

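```bash
python3 -m jog '0.5 0 4 0 0 0 -0.6;0.5 0 6.5 0 0 0 -0.5;0.5 0 6.5 0 0 0 -0.3;0.5 0 6.5 0 0 0 -0.2;0.5 0 6.5 0 0 0 -0.1;0.5 0 6.5 0 0 0 -0.1' 25; python3 -m jog '0 0 0 0 0 0 0;0 0 0 0 0 0 0;0 0 0 0 0 0 0' ; python3 -c "
from h import *
s=show();b=snapshot('wrist')
cv2.imwrite('pics/w19c.png',cv2.resize(b[170:320,160:350],None,fx=4,fy=4,interpolation=cv2.INTER_CUBIC))"
```

```text
time_s: 14.63
ee_pos: [0.5973, -0.24, -0.0298]
orientation: [0.001, -0.001, 1.0, -0.0]
ft_force: [-1.1, 0.6, 2.7]
width: 0.594
time_s: 14.88
ee_pos: [0.5973, -0.24, -0.0298]
orientation: [0.001, -0.001, 1.0, -0.0]
ft_force: [-0.5, 0.9, 1.9]
width: 0.596
t 14.88 p [ 0.5973 -0.24   -0.0298] toolx [-1.    -0.001 -0.002] y [-0.001  1.    -0.001] z [ 2.3e-03 -6.0e-04 -1.0e+00] F [-0.5  0.9  1.9] w 0.596
```

View pics/w19c.png

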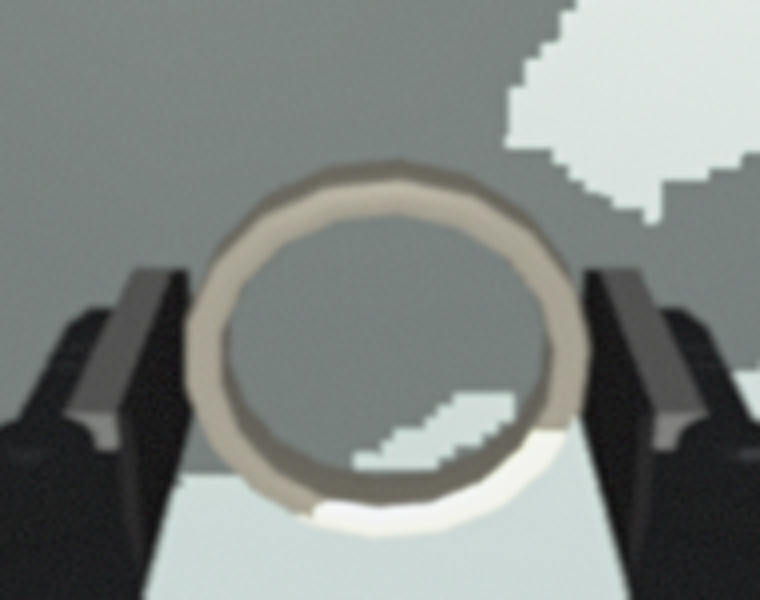

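```bash
python3 -m jog '0 0 -3 0 0 0 0;0 0 -8 0 0 0 0;0 0 -25 0 0 0 0;0 0 -55 0 0 0 0;5 0 -90 0 0 0 0;10 0 -125 0 0 0 0;20 10 -155 0 0 0 0;35 35 -168 0 0 0 0;50 70 -172 0 0 0 0;62 105 -172 0 0 0 0'; python3 -c "
from h import *
s=show();print(cmd([.446,.167,.14],np.pi/2))"
```

```text
time_s: 15.77
ee_pos: [0.5344, -0.1354, 0.1438]
orientation: [0.003, 0.001, 1.0, -0.0]
ft_force: [1.1, 1.9, -0.9]
width: 0.598
t 15.77 p [ 0.5344 -0.1354  0.1438] toolx [-1.     0.002 -0.005] y [ 0.002  1.    -0.001] z [ 5.3e-03 -6.0e-04 -1.0e+00] F [ 1.1  1.9 -0.9] w 0.598
[array([ 89. , 302.3,   3.2]), array([-0.01,  0.05, -0.02])]
```

```bash
python3 -m jog '12 35 0 0 0 0 0;24 72 0 0 0 0 0;36 109 0 0 0 0 0;48 146 0 0 0 0 0;60 183 0 0 0 0 0;72 220 0 0 0 0 0;80 252 0 0 0 0 0;86 278 0 0 0 0 0;89 296 0 0 0 0 0;89 302 0 0 0 0 0'; python3 -m jog '0 0 0 0 0 0 0;0 0 0 0 0 0 0'; python3 -c "
from h import *
s=show();b=snapshot('wrist');print(cmd([.446,.167,.12],np.pi/2))
cv2.imwrite('pics/w20c.png',cv2.resize(b[155:320,175:340],None,fx=4,fy=3.6,interpolation=cv2.INTER_CUBIC))"
```

```text
time_s: 16.6
ee_pos: [0.4451, 0.1702, 0.1433]
orientation: [0.003, -0.001, 1.0, 0.0]
ft_force: [1.1, -0.0, -0.7]
width: 0.595
time_s: 16.77
ee_pos: [0.4453, 0.1698, 0.1435]
orientation: [0.003, -0.002, 1.0, 0.0]
ft_force: [-0.8, -0.7, 0.3]
width: 0.594
t 16.77 p [0.4453 0.1698 0.1435] toolx [-1.    -0.003 -0.005] y [-0.003  1.     0.001] z [ 5.3e-03  6.0e-04 -1.0e+00] F [-0.8 -0.7  0.3] w 0.594
[array([-0.5, -2. , 23.4]), array([0.  , 0.05, 0.02])]
```

View pics/w20c.png

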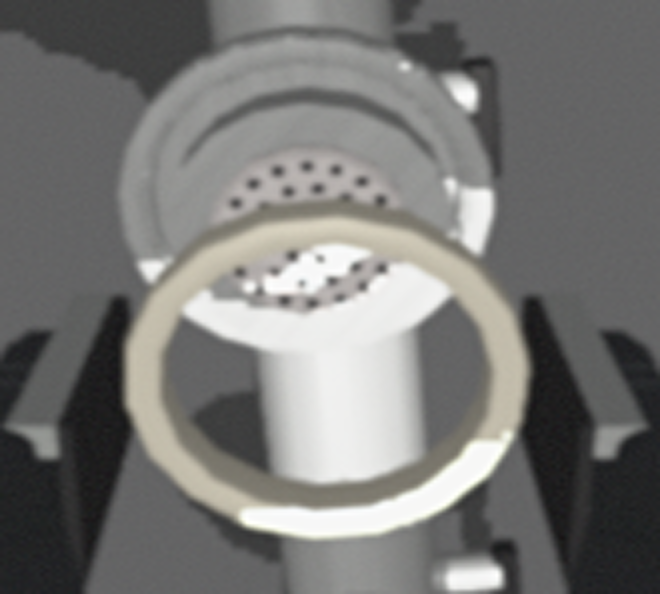

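```bash
python3 - <<'E'
from h import *
s=readout.sense()
p=onz('wrist',(256.75,259.2),s['ee_pos'][2]+.0408,s);print('ring',p,p-s['ee_pos'])
print('disc raised',onz('wrist',(175+307/4,155+230/3.6),.124,s))
E
```

```text
ring [0.44390238 0.16943425 0.18421531] [-0.00144269  0.00041645  0.0408    ]
disc raised [0.44709735 0.16611835 0.124     ]
```

```bash
python3 -m jog '-1 -1.5 12 0 0.05 0 0;-2 -3 28 0 0.05 0 0;-2 -3 40 0 0.05 0 0;-2 -3 47 0 0.05 0 0;-2 -3 48 0 0.05 0 0;-2 -3 48 0 0.05 0 0'; python3 -c "
from h import *
s=show();b=snapshot('wrist');print(cmd([.447,.167,.0885],np.pi/2))
cv2.imwrite('pics/w21.png',cv2.resize(b[155:320,175:340],None,fx=4,fy=3.6,interpolation=cv2.INTER_CUBIC))"
```

```text
time_s: 17.32
ee_pos: [0.4478, 0.1649, 0.0954]
orientation: [-0.0, 0.0, 1.0, -0.0]
ft_force: [-0.2, 0.0, 0.3]
width: 0.597
t 17.32 p [0.4478 0.1649 0.0954] toolx [-1.  0.  0.] y [ 0.  1. -0.] z [-3.e-04 -3.e-04 -1.e+00] F [-0.2  0.   0.3] w 0.597
[array([1.1, 1.6, 7.3]), array([0., 0., 0.])]
```

View pics/w21.png

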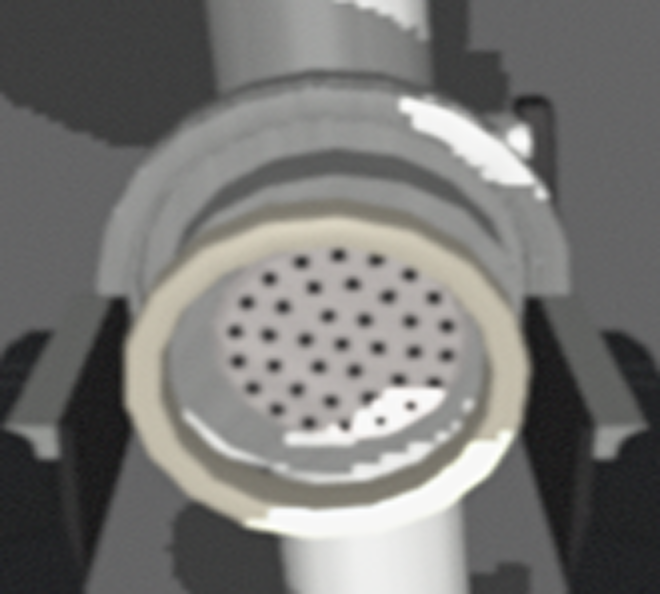

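```bash
python3 - <<'E'
from h import *
s=readout.sense()
p=onz('wrist',(256.75,259.2),s['ee_pos'][2]+.0408,s);q=onz('wrist',(260.2,249.6),.124,s);print((q-p)*1000,p,q)
E
```

```text
[  1.35618455   1.90382872 -12.60757911] [0.44682613 0.16577222 0.13660758] [0.44818232 0.16767605 0.124     ]
```

```bash
python3 -m jog '-0.8 2 2 0 0 0 0;-0.8 2 4 0 0 0 0;-0.8 2 4 0 0 0 0'; python3 -c "
from h import *
s=show();b=snapshot('wrist')
cv2.imwrite('pics/w22.png',cv2.resize(b[155:320,175:340],None,fx=4,fy=3.6,interpolation=cv2.INTER_CUBIC))"
```

```text
time_s: 17.62
ee_pos: [0.449, 0.1676, 0.0919]
orientation: [0.0, -0.0, 1.0, 0.0]
ft_force: [-0.5, -0.6, -0.1]
width: 0.591
t 17.62 p [0.449  0.1676 0.0919] toolx [-1.    -0.001 -0.001] y [-0.001  1.     0.001] z [ 7.e-04  7.e-04 -1.e+00] F [-0.5 -0.6 -0.1] w 0.591
```

View pics/w22.png

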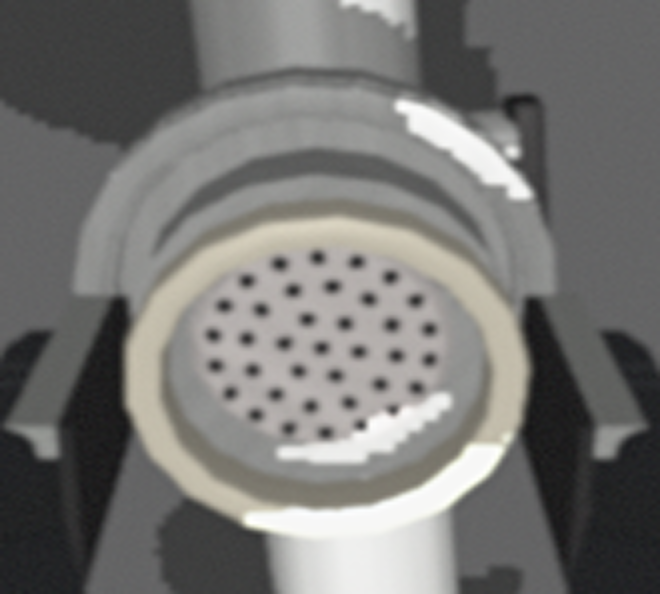

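```bash
python3 - <<'E'
from h import *
s=readout.sense()
p=onz('wrist',(256.75,259.2),s['ee_pos'][2]+.0408,s);q=onz('wrist',(255,250.5),.124,s);print((q-p)*1000)
E
python3 -m jog '0 -0.9 1 0 0 0 0;0 -0.9 2 0 0 0 0;0 -0.9 3 0 0 0 0;0 -0.9 3 0 0 0 0'; python3 -c "
from h import *
s=show();b=snapshot('wrist')
cv2.imwrite('pics/w23.png',cv2.resize(b[155:320,175:340],None,fx=4,fy=3.6,interpolation=cv2.INTER_CUBIC))"
```

```text
[-0.17987595 -0.90027503 -8.73895112]
time_s: 18.0
ee_pos: [0.4488, 0.1666, 0.0888]
orientation: [0.0, -0.0, 1.0, 0.0]
ft_force: [-0.4, -0.0, -0.1]
width: 0.598
t 18.0 p [0.4488 0.1666 0.0888] toolx [-1.    -0.001 -0.   ] y [-0.001  1.     0.   ] z [ 3.e-04  4.e-04 -1.e+00] F [-0.4 -0.  -0.1] w 0.598
```

View pics/w23.png

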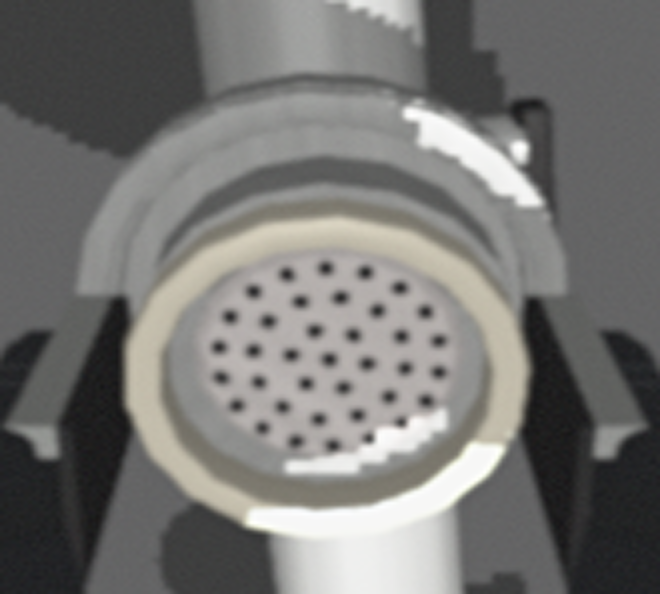

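```bash
python3 -m jog '0 0 0.7 0 0 0 0;0 0 1 0 0 0 0;0 0 1 0 0 0 0';python3 -m jog '0 0 0.7 0 0 0 0;0 0 1 0 0 0 0;0 0 1 0 0 0 0'
```

```text
time_s: 18.3
ee_pos: [0.4489, 0.1666, 0.088]
orientation: [0.0, -0.0, 1.0, 0.0]
ft_force: [-0.7, -0.1, 3.7]
width: 0.596
time_s: 18.55
ee_pos: [0.4489, 0.1667, 0.0878]
orientation: [-0.0, -0.0, 1.0, 0.001]
ft_force: [-5.1, -1.8, 16.0]
width: 0.595
```

Contact came at the expected height, so I'll release.

```bash
python3 -m jog '0 0 -0.4 0 0 0 0;0 0 -0.4 0 0 0 -0.3;0 0 -0.4 0 0 0 -0.35;0 0 -0.4 0 0 0 -0.35;0 0 -0.4 0 0 0 -0.35' ; python3 -m jog '0 0 -8 0 0 0 -0.4;0 0 -25 0 0 0 -0.5;4 0 -60 0 0 0 -0.6;8 0 -95 0 0 0 -0.6;14 0 -128 0 0 0 -0.6;14 0 -135 0 0 0 -0.6;14 0 -135 0 0 0 -0.6;14 0 -135 0 0 0 -0.6'; python3 -c "
from h import *
s=show();b=snapshot('wrist')
p=proj('wrist',np.array([.446,.167,.125]),s).astype(int);print(p-50)
cv2.imwrite('pics/w24.png',cv2.resize(b[p[1]-50:p[1]+50,p[0]-50:p[0]+50],None,fx=6,fy=6,interpolation=cv2.INTER_CUBIC))"
```

```text
time_s: 18.97
ee_pos: [0.4488, 0.1666, 0.088]
orientation: [-0.0, -0.0, 1.0, 0.001]
ft_force: [0.1, 0.7, 0.1]
width: 0.674
time_s: 19.63
ee_pos: [0.4346, 0.1668, 0.223]
orientation: [-0.0, -0.001, 1.0, 0.001]
ft_force: [0.6, -0.7, -0.4]
width: 0.797
t 19.63 p [0.4346 0.1668 0.223 ] toolx [-1.    -0.001  0.001] y [-0.001  1.     0.003] z [-6.0e-04  2.7e-03 -1.0e+00] F [ 0.6 -0.7 -0.4] w 0.797
[205 147]
```

View pics/w24.png

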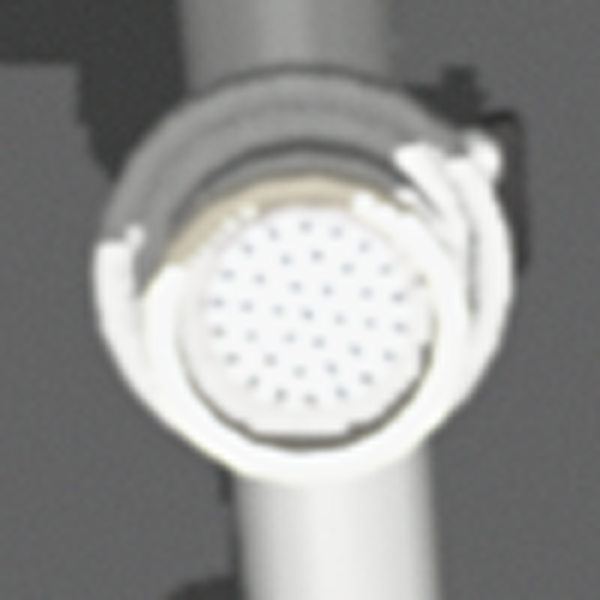

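```bash
python3 - <<'E'
from h import *
s=readout.sense()
print(onz('wrist',(256.2,202.3),.129,s),onz('wrist',(256.5,199.2),.124,s))
print(cmd([.48,-.189,.16],np.pi/2))
E
```

```text
[0.44892166 0.16676507 0.129     ] [0.44748588 0.16706039 0.124     ]
[array([ -45.6, -355.5,   61.8]), array([ 0.01, -0.02,  0.01])]
```

```bash
python3 -m jog '0 -38 0 0 0 0 -0.6;-5 -78 0 0 0 0 -0.6;-10 -118 0 0 0 0 -0.6;-15 -157 0 0 0 0 -0.8;-20 -196 0 0 0 0 -1;-25 -234 10 0 0 0 -1;-30 -272 20 0 0 0 -1;-37 -308 30 0 0 0 -1;-42 -338 40 0 0 0 -1;-45 -355 50 0 0 0 -1'; python3 -m jog '0 0 0 0 0 0 -1;0 0 0 0 0 0 -1;0 0 0 0 0 0 -1'; python3 -c "
from h import *
s=show();b=snapshot('wrist');cv2.imwrite('pics/w25.png',b)"
```

```text
time_s: 20.52
ee_pos: [0.4778, -0.1929, 0.1695]
orientation: [-0.003, 0.002, 1.0, -0.001]
ft_force: [-0.4, 0.7, 0.9]
width: 1.002
time_s: 20.77
ee_pos: [0.477, -0.1923, 0.1685]
orientation: [-0.004, 0.002, 1.0, -0.001]
ft_force: [0.4, 1.2, 0.5]
width: 0.996
t 20.77 p [ 0.477  -0.1923  0.1685] toolx [-1.     0.005  0.008] y [ 0.005  1.    -0.002] z [-0.008  -0.0015 -1.    ] F [0.4 1.2 0.5] w 0.996
```

View pics/w25.png

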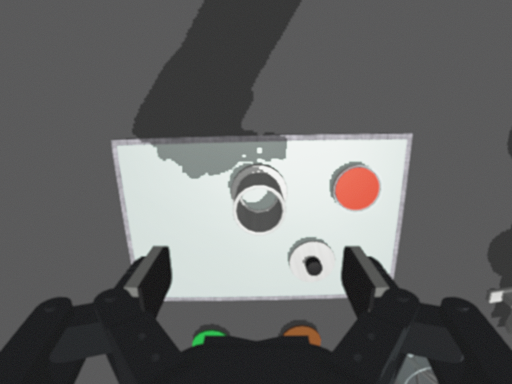

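```bash
python3 - <<'E'
from h import *
b=cv2.imread('pics/w25.png')
cv2.imwrite('pics/w25c.png',cv2.resize(b[155:245,215:305],None,fx=6.5,fy=6.5,interpolation=cv2.INTER_CUBIC))
E
```

```text
(no output)
```

View pics/w25c.png

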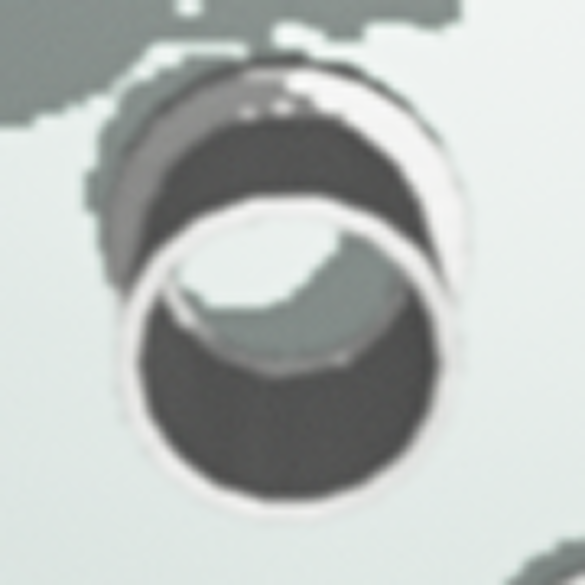

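```bash
python3 - <<'E'
from h import *
s=readout.sense()
p=onz('wrist',(259.4,209.85),.075,s);print(p)
print(cmd([p[0],p[1],.06],np.pi/2))
E
```

```text
[ 0.49967901 -0.18857859  0.075     ]
[array([-22.9,   3.3, 108.8]), array([-0.01, -0.06, -0.03])]
```

```bash
python3 -m jog '-8 2 35 0 -0.06 0 -1;-16 3 70 0 -0.06 0 -1;-22 3 98 0 -0.06 0 -1;-22 3 109 0 -0.06 0 -1;-22 3 109 0 -0.06 0 -1;-22 3 109 0 -0.06 0 -1'; python3 -c "
from h import *
s=show();b=snapshot('wrist');cv2.imwrite('pics/w26.png',b);print(proj('wrist',np.array([.499,-.189,.075]),s),cmd([.499,-.189,.013],np.pi/2))"
```

```text
time_s: 21.32
ee_pos: [0.4988, -0.1884, 0.0606]
orientation: [-0.0, 0.001, 1.0, -0.001]
ft_force: [1.3, 0.2, 1.0]
width: 1.0
t 21.32 p [ 0.4988 -0.1884  0.0606] toolx [-1.     0.002  0.   ] y [ 0.002  1.    -0.001] z [-5.0e-04 -1.2e-03 -1.0e+00] F [1.3 0.2 1. ] w 1.0
[254.90782637 238.48525003] [array([ 0.5, -0. , 48.3]), array([-0.01,  0.01, -0.03])]
```

View pics/w26.png

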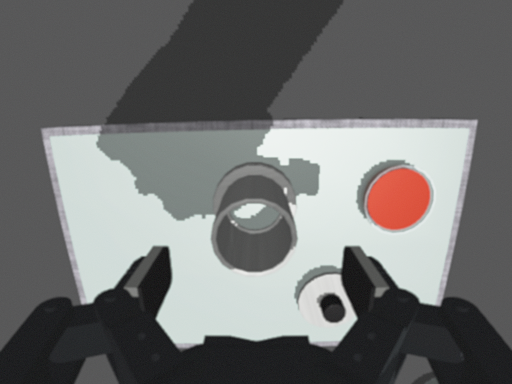

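```bash
python3 -m jog '0.8 0 20 0 0 0 -1;0.8 0 38 0 0 0 -0.9;0.8 0 48 0 0 0 -0.8;0.8 0 48 0 0 0 -0.5;0.8 0 48 0 0 0 -0.3;0.8 0 48 0 0 0 -0.1;0.8 0 48 0 0 0 0;0.8 0 48 0 0 0 0' 40; python3 -m jog '0 0 0 0 0 0 0.1;0 0 0 0 0 0 0.1;0 0 0 0 0 0 0.1'; python3 -c "
from h import *
s=show();b=snapshot('wrist');cv2.imwrite('pics/w27.png',b);a=snapshot('scene')
p=proj('scene',s['ee_pos']+[0,0,.03]).astype(int)
cv2.imwrite('pics/s27.png',cv2.resize(a[p[1]-45:p[1]+45,p[0]-50:p[0]+50],None,fx=6,fy=6,interpolation=cv2.INTER_CUBIC))"
```

```text
time_s: 22.03
ee_pos: [0.4995, -0.1894, 0.0148]
orientation: [0.002, 0.002, 1.0, -0.001]
ft_force: [-1.4, 0.6, 7.0]
width: 0.593
time_s: 22.28
ee_pos: [0.4996, -0.1894, 0.0151]
orientation: [0.002, 0.001, 1.0, -0.001]
ft_force: [0.3, 0.3, -2.9]
width: 0.595
t 22.28 p [ 0.4996 -0.1894  0.0151] toolx [-1.     0.003 -0.004] y [ 0.003  1.    -0.002] z [ 0.0037 -0.0016 -1.    ] F [ 0.3  0.3 -2.9] w 0.595
```

View pics/w27.png

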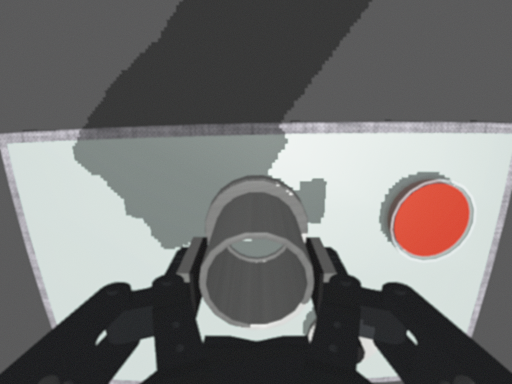

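View pics/s27.png

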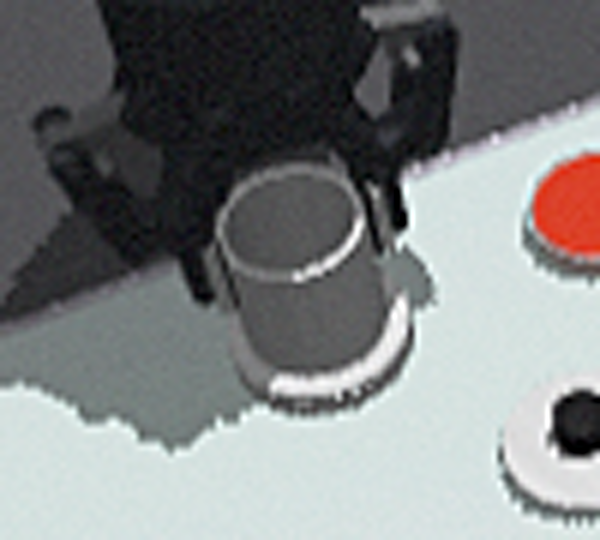

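```bash
python3 -m jog '0 0 -3 0 0 0 0.1;0 0 -10 0 0 0 0.1;0 0 -25 0 0 0 0.1;0 0 -50 0 0 0 0.1;0 0 -80 0 0 0 0.1;0 0 -110 0 0 0 0.1;0 0 -140 0 0 0 0.1;0 0 -165 0 0 0 0.1;0 0 -178 0 0 0 0.1;0 0 -178 0 0 0 0.1'; python3 -c "
from h import *
s=show();b=snapshot('wrist');cv2.imwrite('pics/w28.png',b);print(cmd([.4475,.167,.19],np.pi/2))"
```

```text
time_s: 23.22
ee_pos: [0.5004, -0.1898, 0.1955]
orientation: [0.004, 0.002, 1.0, -0.001]
ft_force: [0.3, -0.6, -2.7]
width: 0.598
t 23.22 p [ 0.5004 -0.1898  0.1955] toolx [-1.     0.003 -0.008] y [ 0.003  1.    -0.002] z [ 0.0083 -0.0018 -1.    ] F [ 0.3 -0.6 -2.7] w 0.598
[array([ 52.9, 355.8,   2.8]), array([-0.01,  0.05, -0.02])]
```

View pics/w28.png

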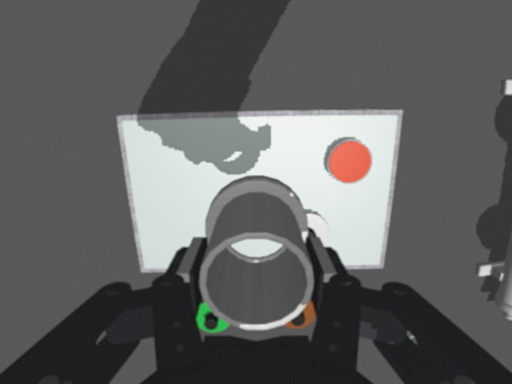

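```bash
python3 - <<'E'
from h import *
s=readout.sense();T=pose(s)
for uv,z in [((256.5,281),.0599),((257,219),.0019)]:
  p=onz('wrist',uv,s['ee_pos'][2]+z,s);print((T[:3,:3].T@(p-T[:3,3])*1000).round(1))
E
python3 -m jog '4 15 0 0 0.05 0 0.1;10 42 0 0 0.05 0 0.1;16 75 0 0 0.05 0 0.1;22 112 0 0 0.05 0 0.1;28 149 0 0 0.05 0 0.1;34 186 0 0 0.05 0 0.1;40 223 0 0 0.05 0 0.1;46 260 0 0 0.05 0 0.1;50 295 0 0 0.05 0 0.1;53 322 0 0 0.05 0 0.1'; python3 -m jog '0 20 0 0 0 0 0.1;0 30 0 0 0 0 0.1;0 30 0 0 0 0 0.1;0 30 0 0 0 0 0.1'; python3 -c "
from h import *
s=show();b=snapshot('wrist');cv2.imwrite('pics/w29.png',b);print(cmd([.4475,.167,.15],np.pi/2))"
```

```text
[  1.3   0.3 -59.9]
[ 7.   0.7 -1.9]
time_s: 24.1
ee_pos: [0.445, 0.1362, 0.1912]
orientation: [-0.001, -0.0, 1.0, -0.001]
ft_force: [-0.0, 0.1, -2.3]
width: 0.594
time_s: 24.43
ee_pos: [0.4444, 0.1651, 0.1903]
orientation: [-0.002, -0.0, 1.0, -0.002]
ft_force: [0.0, -1.0, -2.8]
width: 0.595
t 24.43 p [0.4444 0.1651 0.1903] toolx [-1.    -0.001  0.003] y [-0.001  1.    -0.004] z [-0.0033 -0.0041 -1.    ] F [ 0.  -1.  -2.8] w 0.595
[array([-3. ,  2.8, 40.5]), array([-0.03, -0.03, -0.01])]
```

View pics/w29.png

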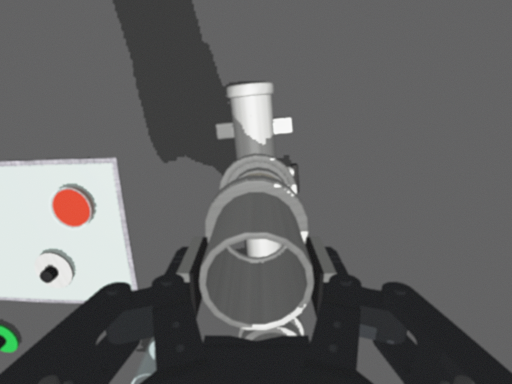

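```bash
python3 -m jog '-2 1 10 -0.03 -0.03 0 0.1;-4 2 24 -0.03 -0.03 0 0.1;-4 2 38 -0.03 -0.03 0 0.1;-4 2 46 -0.03 -0.03 0 0.1;-4 2 48 -0.03 -0.03 0 0.1;-4 2 48 -0.03 -0.03 0 0.1;-4 2 48 -0.03 -0.03 0 0.1'; python3 -c "
from h import *
s=show();b=snapshot('wrist');cv2.imwrite('pics/w30.png',b);print(cmd([.4487,.167,.131],np.pi/2))
a=snapshot('scene');p=proj('scene',np.array([.446,.167,.13])).astype(int);cv2.imwrite('pics/s30.png',cv2.resize(a[p[1]-55:p[1]+45,p[0]-50:p[0]+50],None,fx=6,fy=6,interpolation=cv2.INTER_CUBIC))"
```

```text
time_s: 25.07
ee_pos: [0.449, 0.1655, 0.143]
orientation: [0.0, 0.001, 1.0, -0.0]
ft_force: [0.3, -0.4, -2.2]
width: 0.595
t 25.07 p [0.449  0.1655 0.143 ] toolx [-1.     0.002 -0.001] y [ 0.002  1.    -0.   ] z [ 5.e-04 -3.e-04 -1.e+00] F [ 0.3 -0.4 -2.2] w 0.595
[array([ 0.4,  1.1, 12.1]), array([ 0.  ,  0.01, -0.02])]
```

View pics/w30.png

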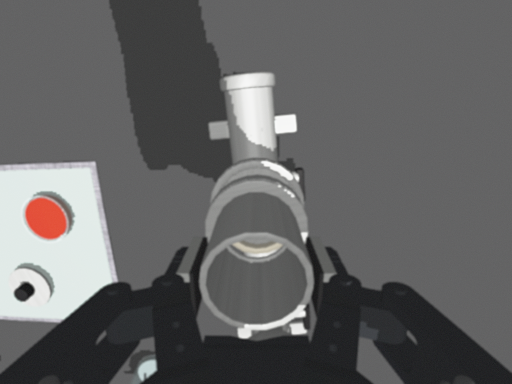

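View pics/s30.png

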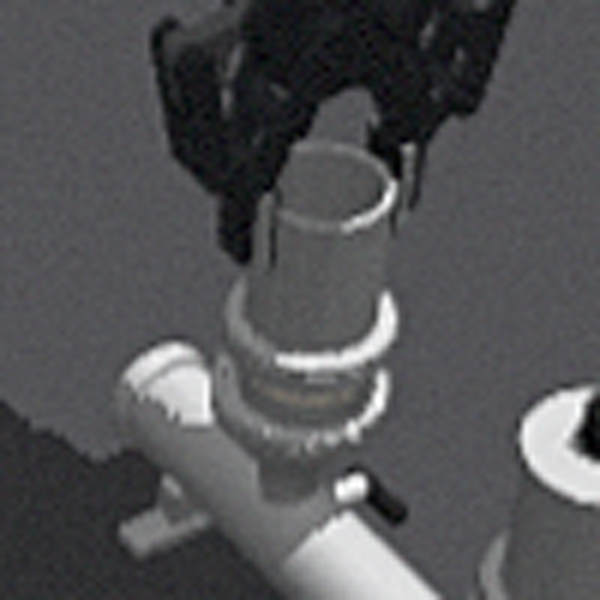

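```bash
python3 -m jog '0 1 4 0 0 0 0.1;0 1 8 0 0 0 0.1;0 1 10 0 0 0 0.1;0 1 10 0 0 0 0.1;0 1 10 0 0 0 0.1'; python3 -c "
from h import *
s=show();b=snapshot('wrist');cv2.imwrite('pics/w31.png',cv2.resize(b[150:340,170:345],None,fx=4,fy=3.1,interpolation=cv2.INTER_CUBIC))"
```

```text
time_s: 25.58
ee_pos: [0.449, 0.1671, 0.133]
orientation: [0.0, 0.001, 1.0, -0.0]
ft_force: [-0.1, -0.0, -2.6]
width: 0.595
t 25.58 p [0.449  0.1671 0.133 ] toolx [-1.     0.002 -0.001] y [ 0.002  1.    -0.   ] z [ 7.e-04 -0.e+00 -1.e+00] F [-0.1 -0.  -2.6] w 0.595
```

View pics/w31.png

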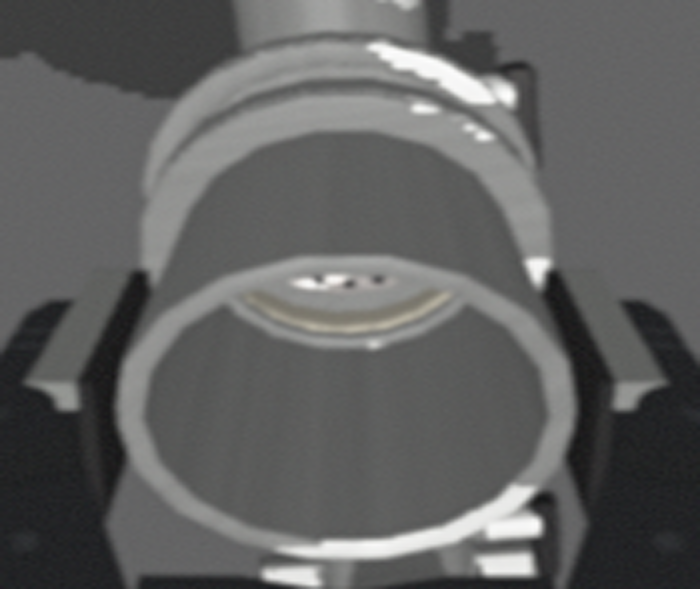

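Still hanging free (−2.6 N, the funnel's weight) and concentric. I'll lower it the last couple of millimetres.

```bash
python3 -m jog '0 0 1 0 0 0 0.1;0 0 1.7 0 0 0 0.1;0 0 1.7 0 0 0 0.1';python3 -m jog '0 0 0.7 0 0 0 0.1;0 0 1 0 0 0 0.1;0 0 1 0 0 0 0.1'
```

```text
time_s: 25.88
ee_pos: [0.449, 0.1671, 0.1313]
orientation: [0.0, 0.001, 1.0, 0.0]
ft_force: [-0.2, -0.4, -2.7]
width: 0.595
time_s: 26.13
ee_pos: [0.4493, 0.1671, 0.1308]
orientation: [0.0, 0.001, 1.0, 0.0]
ft_force: [-1.8, -0.5, 4.9]
width: 0.596
```

```bash
python3 -m jog '0 0 0 0 0 0 0;0 0 0 0 0 0 -0.2;0 0 0 0 0 0 -0.3;0 0 0 0 0 0 -0.4;0 0 0 0 0 0 -0.5;0 0 0 0 0 0 -0.5'; python3 -m jog '0 0 -15 0 0 0 -0.6;0 0 -45 0 0 0 -0.7;5 0 -85 0 0 0 -0.7;10 0 -125 0 0 0 -0.7;15 0 -140 0 0 0 -0.7;15 0 -140 0 0 0 -0.7;15 0 -140 0 0 0 -0.7'; python3 -c "
from h import *
s=show();b=snapshot('wrist');p=proj('wrist',np.array([.446,.167,.191]),s).astype(int);print(p-50)
a=snapshot('scene');q=proj('scene',np.array([.446,.167,.13])).astype(int)
cv2.imwrite('pics/w32.png',np.hstack([cv2.resize(b[p[1]-50:p[1]+50,p[0]-50:p[0]+50],(400,400),interpolation=cv2.INTER_CUBIC),cv2.resize(a[q[1]-50:q[1]+50,q[0]-50:q[0]+50],(400,400),interpolation=cv2.INTER_CUBIC)]))"
```

```text
time_s: 26.63
ee_pos: [0.4495, 0.1672, 0.1309]
orientation: [0.001, 0.001, 1.0, 0.0]
ft_force: [0.6, -0.7, 0.7]
width: 0.75
time_s: 27.22
ee_pos: [0.4342, 0.1681, 0.2712]
orientation: [0.001, -0.0, 1.0, 0.002]
ft_force: [0.3, -0.6, -0.3]
width: 0.851
t 27.22 p [0.4342 0.1681 0.2712] toolx [-1.    -0.    -0.001] y [-0.     1.     0.004] z [ 0.0013  0.0043 -1.    ] F [ 0.3 -0.6 -0.3] w 0.851
[204 153]
```

View pics/w32.png

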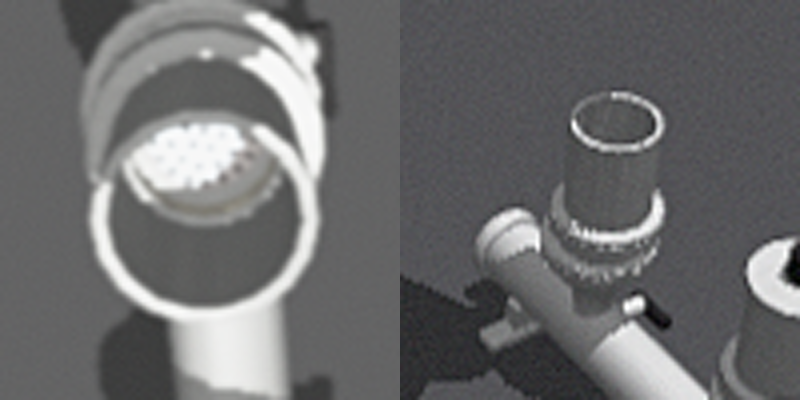

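```bash
python3 - <<'E'
from h import *
s=readout.sense()
print(onz('wrist',(255.2,207),.191,s)); print(cmd([.575,-.124,.12],np.pi/2))
E
python3 -m jog '0 -38 0 0 0 0 -0.3;0 -78 0 0 0 0 -0.3;-10 -116 0 0 0 0 0;-28 -150 10 0 0 0 0;-46 -184 25 0 0 0 0;-64 -214 45 0 0 0 0;-82 -240 65 0 0 0 0;-100 -263 85 0 0 0 0;-116 -280 105 0 0 0 0;-130 -290 125 0 0 0 0'; python3 -m jog '-10 -3 20 0 0 0 0;-12 -3 25 0 0 0 0;-12 -3 25 0 0 0 0;-12 -3 25 0 0 0 0' ; python3 -c "
from h import *
s=show();b=snapshot('wrist');cv2.imwrite('pics/w33.png',b);print(proj('wrist',np.array([.588,-.1236,.032]),s))"
```

```text
[0.44793325 0.16645813 0.191     ]
[array([-141.8, -291. ,  149.8]), array([ 0.  , -0.  , -0.01])]
time_s: 28.15
ee_pos: [0.4544, -0.0857, 0.2294]
orientation: [0.014, 0.001, 1.0, -0.004]
ft_force: [-0.9, 0.8, -0.0]
width: 0.496
time_s: 28.48
ee_pos: [0.4509, -0.0855, 0.2163]
orientation: [0.021, 0.001, 1.0, -0.005]
ft_force: [-0.7, 0.3, 0.1]
width: 0.499
t 28.48 p [ 0.4509 -0.0855  0.2163] toolx [-0.999  0.002 -0.042] y [ 0.002  1.    -0.01 ] z [ 0.0421 -0.0103 -0.9991] F [-0.7  0.3  0.1] w 0.499
[230.04604523 257.58608251]
```

View pics/w33.png

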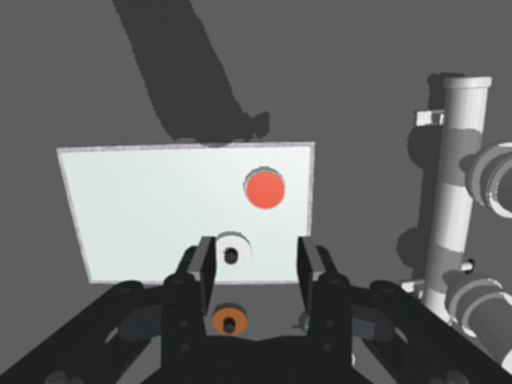

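```bash
python3 -c "
from h import *
s=show();print(s['q'].round(3),s['joint_vel'].round(3));print(cmd([.52,-.1,.20],np.pi/2))"
```

```text
t 28.53 p [ 0.4514 -0.0854  0.2165] toolx [-0.999  0.002 -0.043] y [ 0.002  1.    -0.01 ] z [ 0.0428 -0.01   -0.999 ] F [ 0.3 -0.2  0.5] w 0.498
[-1.573 -0.336  1.454  2.115  0.402  1.06   1.252] [-0.005 -0.005  0.003 -0.008  0.004  0.    -0.002]
[array([-67.9, -14.3,  19.6]), array([-0.1 ,  0.41, -0.02])]
```

```bash
cat > q.py <<'E'
from h import *
s=show();print(s['q'].round(3))
E
python3 -m jog '0 20 -10 0 0.2 0 0;0 40 -20 0 0.4 0 0;0 40 -20 0 0.4 0 0;0 40 -20 0 0.4 0 0' | head -2; python3 q.py; python3 -m jog '0 40 0 0 0 0 0;0 40 0 0 0 0 0;0 40 0 0 0 0 0' | head -2; python3 q.py
```

```text
time_s: 28.87
ee_pos: [0.4517, -0.0439, 0.237]
t 28.87 p [ 0.4517 -0.0439  0.237 ] toolx [-1.    -0.001 -0.003] y [-0.001  1.    -0.011] z [ 0.0029 -0.0106 -0.9999] F [-0.4 -1.  -0.3] w 0.499
[-1.651 -0.309  1.444  2.071  0.352  1.135  1.206]
time_s: 29.12
ee_pos: [0.4516, -0.0026, 0.2367]
t 29.12 p [ 0.4516 -0.0026  0.2367] toolx [-1.    -0.004 -0.003] y [-0.004  1.    -0.011] z [ 0.0034 -0.011  -0.9999] F [ 0.8 -0.6  0.1] w 0.498
[-1.73  -0.293  1.442  2.075  0.335  1.128  1.134]
```

```bash
python3 -m jog '-25 0 0 0 0 0 0;-50 0 0 0 0 0 0;-80 0 0 0 0 0 0;-80 0 0 0 0 0 0' | head -2; python3 q.py; python3 -m jog '-25 -15 0 -0.1 0 0 0;-40 -40 0 -0.1 0 0 0;-40 -70 0 -0.1 0 0 0;-40 -70 0 -0.1 0 0 0' | head -2; python3 q.py
```

```text
time_s: 29.45
ee_pos: [0.4849, -0.0031, 0.2635]
t 29.45 p [ 0.4849 -0.0031  0.2635] toolx [-0.999 -0.003 -0.037] y [-0.003  1.    -0.009] z [ 0.037  -0.0092 -0.9993] F [ 0.9 -1.1 -0.1] w 0.497
[-1.779 -0.337  1.455  1.997  0.386  1.178  1.101]
time_s: 29.78
ee_pos: [0.4969, -0.0729, 0.2805]
t 29.78 p [ 0.4969 -0.0729  0.2805] toolx [-0.998  0.001 -0.062] y [ 0.001  1.    -0.002] z [ 0.0624 -0.0024 -0.9981] F [ 0.2  0.6 -0.6] w 0.499
[-1.635 -0.337  1.455  1.957  0.377  1.186  1.257]
```

The wrist view shows the arm stopped short: q2 (−0.336) and q3 (1.454) are at their limits, because the redundant elbow has drifted. I'll swing back toward the start side, above everything, to unwind it, watching the joints.

```bash
python3 -m jog '0 20 -5 0 0.3 0 0;0 50 -10 0 0.6 0 0;0 85 -10 0 0.6 0 0;0 120 -10 0 0.6 0 0;0 158 -10 0 0.6 0 0;0 196 -10 0 0.6 0 0;0 234 -10 0 0.6 0 0;10 270 -10 0 0.6 0 0;20 300 -10 0 0.6 0 0;30 335 -10 0 0.6 0 0'|head -2; python3 q.py
```

```text
time_s: 30.62
ee_pos: [0.4384, 0.2356, 0.3029]
t 30.62 p [0.4384 0.2356 0.3029] toolx [-1.     0.002 -0.019] y [0.002 1.    0.009] z [ 0.0189  0.0092 -0.9998] F [ 0.7 -0.2  1.4] w 0.501
[-2.289 -0.337  1.455  1.903  0.358  1.277  0.627]
```

```bash
python3 -m jog '15 30 0 0 0.2 0 0;35 60 0 0 0.2 0 0;55 90 0 0 0.2 0 0;75 120 0 0 0.2 0 0;100 150 0 0 0.2 0 0;125 180 0 0 0.2 0 0;150 210 0 0 0.2 0 0;180 235 0 0 0.2 0 0;210 260 0 0 0.2 0 0;240 285 0 0 0.2 0 0'|head -2; python3 q.py
```

```text
time_s: 31.45
ee_pos: [0.201, 0.4655, 0.3178]
t 31.45 p [0.201  0.4655 0.3178] toolx [-1.     0.002 -0.004] y [0.002 0.999 0.033] z [ 0.0039  0.033  -0.9994] F [-8.3 14.6 -5.6] w 0.5
[-2.956 -0.336  1.453  1.87   0.349  1.295 -0.028]
```

```bash
python3 -m jog '0 0 0 0 0 0 0;0 0 0 0 0 0 0'|head -4; python3 q.py; python3 -m jog '0 30 0 0.1 0 0 0;0 60 0 0.2 0 0 0;0 90 0 0.2 0 0 0;0 100 0 0.2 0 0 0'|head -4; python3 q.py
```

```text
time_s: 31.62
ee_pos: [0.2009, 0.4652, 0.3177]
orientation: [0.002, 0.001, 1.0, 0.016]
ft_force: [0.2, -0.6, -1.0]
t 31.62 p [0.2009 0.4652 0.3177] toolx [-1.     0.001 -0.004] y [0.001 0.999 0.033] z [ 0.0037  0.0327 -0.9995] F [ 0.2 -0.6 -1. ] w 0.497
[-2.955 -0.333  1.454  1.87   0.346  1.294 -0.025]
time_s: 31.95
ee_pos: [0.1924, 0.4782, 0.3411]
orientation: [0.004, 0.001, 1.0, 0.024]
ft_force: [-0.8, 0.4, 0.0]
t 31.95 p [0.1924 0.4782 0.3411] toolx [-1.     0.002 -0.008] y [0.002 0.999 0.048] z [ 0.0085  0.0475 -0.9988] F [-0.8  0.4  0. ] w 0.498
[-2.956 -0.291  1.455  1.827  0.305  1.311 -0.003]
```

```bash
python3 -m jog '30 5 0 -0.2 0 0 0;65 15 0 -0.4 0 0 0;100 20 0 -0.45 0 0 0;135 25 0 -0.45 0 0 0;170 30 0 -0.45 0 0 0;205 30 0 -0.45 0 0 0;240 30 0 -0.45 0 0 0'|head -4; python3 q.py
```

```text
time_s: 32.53
ee_pos: [-0.0491, 0.5088, 0.3404]
orientation: [0.005, 0.001, 0.999, 0.047]
ft_force: [0.5, 0.3, 0.1]
t 32.53 p [-0.0491  0.5088  0.3404] toolx [-1.     0.003 -0.01 ] y [0.002 0.996 0.094] z [ 0.0099  0.0943 -0.9955] F [0.5 0.3 0.1] w 0.503
[-2.932 -0.028  1.135  1.866  0.06   1.198 -0.247]
```

```bash
python3 -c "
from h import *
print(cmd([-.25,.5,.30],np.pi/2))"; python3 -m jog '30 0 0 -0.3 0 0 0;65 -5 0 -0.6 0 0 0;100 -10 5 -0.9 0.1 0 0;135 -10 10 -0.9 0.1 0 0;170 -10 20 -0.9 0.1 0 0;200 -10 30 -0.9 0.1 0 0'|head -4; python3 q.py;  python3 -c "
from h import *
print(cmd([-.25,.5,.30],np.pi/2))"
```

```text
[array([201.2, -13. ,  37.4]), array([ 0.9 ,  0.09, -0.02])]
time_s: 33.03
ee_pos: [-0.2518, 0.5021, 0.3074]
orientation: [-0.001, -0.0, 0.996, 0.094]
ft_force: [-0.0, 0.0, 1.1]
t 33.03 p [-0.2518  0.5021  0.3074] toolx [-1.    -0.     0.002] y [0.    0.982 0.188] z [-0.0016  0.1876 -0.9822] F [-0.   0.   1.1] w 0.502
[-2.936  0.104  0.793  1.868  0.032  1.042 -0.595]
[array([-1.8, -3.4,  6.8]), array([ 1.8 , -0.02,  0.  ])]
```

```bash
python3 -c "
from h import *
print([onz('scene',p,.1).round(2) for p in [(395,5),(455,25),(490,20)]]);print(cmd([-.42,.40,.33],np.pi/2))"; python3 -m jog '30 -15 -5 0.6 0 0 0;60 -35 -10 1.2 0 0 0;95 -50 -15 1.8 0 0 0;130 -65 -20 1.8 0 0 0;160 -85 -20 1.8 0 0 0;170 -105 -20 1.8 0 0 0'|head -4; python3 q.py;  python3 -c "
from h import *
print(cmd([-.42,.4,.32],np.pi/2))"
```

```text
[array([0.11, 0.78, 0.1 ]), array([0.29, 0.86, 0.1 ]), array([0.32, 0.98, 0.1 ])]
[array([168.3, -96. , -41.1]), array([ 1.8 , -0.02,  0.  ])]
time_s: 33.53
ee_pos: [-0.4271, 0.3933, 0.3066]
orientation: [-0.001, -0.002, 1.0, 0.0]
ft_force: [0.1, 0.1, -0.2]
t 33.53 p [-0.4271  0.3933  0.3066] toolx [-1.    -0.005  0.002] y [-0.005  1.     0.   ] z [-1.6e-03  5.0e-04 -1.0e+00] F [ 0.1  0.1 -0.2] w 0.5
[-2.936  0.254  0.537  1.682 -0.137  1.242 -0.794]
[array([ -7.1,   6.7, -13.4]), array([ 0.  , -0.01,  0.04])]
```

```bash
python3 -m jog '-35 20 0 0 0 0 0;-70 40 0 0 0 0 0;-105 60 0 0 0 0 0;-140 80 0 0 0 0 0;-175 100 0 0 0 0 0;-175 100 0 0 0 0 0'|head -2; python3 q.py
```

```text
time_s: 34.03
ee_pos: [-0.2431, 0.4987, 0.307]
t 34.03 p [-0.2431  0.4987  0.307 ] toolx [-1.     0.008 -0.001] y [0.008 1.    0.003] z [ 0.0014  0.003  -1.    ] F [-0.1 -0.4 -0.2] w 0.5
[-2.684  0.21   0.654  1.745 -0.132  1.23  -0.434]
```

```bash
cat > arc.py <<'E'
from h import *
import sys
# args: deg per row, n, r_end, z_end, extra final hold
st,n,r1,z1=float(sys.argv[1]),int(sys.argv[2]),float(sys.argv[3]),float(sys.argv[4])
s=readout.sense();T=pose(s);p=T[:3,3];r0=np.hypot(*p[:2]);a0=np.arctan2(p[1],p[0])
for i in range(1,n+1):
    f=i/n;r=r0+(r1-r0)*f;a=a0-np.deg2rad(st*i)
    d=T[:3,:3].T@(np.array([r*np.cos(a),r*np.sin(a),p[2]+(z1-p[2])*f])-p)*1000
    print(*d.round(0).astype(int),round(st*i/6,1))
E
python3 arc.py 4.2 10 .56 .31
```

```text
-37 17 0 0.7
-75 32 0 1.4
-114 43 -1 2.1
-154 52 -1 2.8
-194 58 -1 3.5
-235 61 -1 4.2
-276 61 -2 4.9
-317 58 -2 5.6
-357 52 -2 6.3
-397 43 -2 7.0
```

```bash
python3 -m jog '-37 17 0 0 0 0.7 0;-75 32 0 0 0 1.4 0;-114 43 -1 0 0 2.1 0;-154 52 -1 0 0 2.8 0;-194 58 -1 0 0 3.5 0;-235 61 -1 0 0 4.2 0;-276 61 -2 0 0 4.9 0;-317 58 -2 0 0 5.6 0;-357 52 -2 0 0 6.3 0;-397 43 -2 0 0 7.0 0'|head -2; python3 q.py;python3 arc.py 4.2 10 .56 .31
```

```text
time_s: 34.87
ee_pos: [0.1541, 0.539, 0.3097]
t 34.87 p [0.1541 0.539  0.3097] toolx [-0.735  0.678  0.   ] y [0.678 0.735 0.004] z [ 0.0022  0.003  -1.    ] F [-0.5  1.3 -0.9] w 0.502
[-2.167  0.273  0.955  1.74  -0.233  1.246 -0.329]
-37 17 0 0.7
-76 31 0 1.4
-115 43 0 2.1
-156 51 0 2.8
-196 57 0 3.5
-237 59 0 4.2
-278 59 0 4.9
-319 55 0 5.6
-360 49 0 6.3
-400 39 0 7.0
```

```bash
python3 -c "
from h import *
print(cmd([.22,.77,.31],np.deg2rad(60)))"
```

```text
[array([108.1, 214.5,   0.6]), array([ 0.04,  0.  , -2.11])]
```

```bash
python3 -m jog '16 33 0 0 0 0 0;33 66 0 0 0 0 0;50 99 0 0 0 0 0;67 132 0 0 0 0 0;84 165 0 0 0 0 0;100 198 0 0 0 0 0;108 214 0 0 0 0 0'|head -2; python3 q.py;python3 arc.py 2.9 10 .80 .30
```

```text
time_s: 35.45
ee_pos: [0.2197, 0.7726, 0.3075]
t 35.45 p [0.2197 0.7726 0.3075] toolx [-0.737  0.676 -0.001] y [0.676 0.737 0.002] z [ 2.4e-03  8.0e-04 -1.0e+00] F [ 0.2 -0.9 -0.9] w 0.502
[-1.75   0.763  0.815  1.064 -0.526  1.505 -0.231]
-37 17 1 0.5
-75 32 2 1.0
-113 45 3 1.4
-152 57 3 1.9
-192 66 4 2.4
-231 73 5 2.9
-272 78 6 3.4
-312 81 7 3.9
-353 83 7 4.3
-393 82 8 4.8
```

```bash
python3 -m jog '-37 17 1 0 0 0.5 0;-75 32 2 0 0 1 0;-113 45 3 0 0 1.4 0;-152 57 3 0 0 1.9 0;-192 66 4 0 0 2.4 0;-231 73 5 0 0 2.9 0;-272 78 6 0 0 3.4 0;-312 81 7 0 0 3.9 0;-353 83 7 0 0 4.3 0;-393 82 8 0 0 4.8 0'|head -2; python3 q.py;python3 arc.py 2.9 10 .78 .30
```

```text
time_s: 36.28
ee_pos: [0.566, 0.5665, 0.2992]
t 36.28 p [0.566  0.5665 0.2992] toolx [-0.318  0.948 -0.001] y [0.948 0.318 0.002] z [ 2.2e-03 -3.0e-04 -1.0e+00] F [0.6 0.1 0.2] w 0.503
[-1.281  0.79   0.905  1.09  -0.593  1.506 -0.183]
-38 15 0 0.5
-76 28 0 1.0
-114 40 0 1.4
-154 49 0 1.9
-193 56 0 2.4
-233 62 0 2.9
-272 65 0 3.4
-312 66 0 3.9
-352 65 0 4.3
-391 62 0 4.8
```

```bash
python3 -m jog '-38 -11 0 0 0 0 0;-76 -21 0 0 0 0 0;-114 -32 0 0 0 0 0;-152 -42 0 0 0 0 0;-190 -53 0 0 0 0 0;-228 -64 0 0 0 0 0;-266 -75 0 0 0 0 0;-304 -87 0 0 0 0 0;-342 -100 0 0 0 0 0;-380 -113 0 0 0 0 0'|head -2; python3 q.py;python3 -c "
from h import *
print(cmd([.60,-.09,.2],np.deg2rad(18)))"
```

```text
time_s: 37.12
ee_pos: [0.5797, 0.1689, 0.2991]
t 37.12 p [0.5797 0.1689 0.2991] toolx [-0.319  0.948 -0.001] y [0.948 0.319 0.002] z [ 2.e-03 -7.e-04 -1.e+00] F [ 0.8 -0.3 -0.3] w 0.501
[-1.133  0.426  1.041  1.658 -0.381  1.278  0.305]
[array([-251.7,  -63.5,   99.3]), array([0.02, 0.01, 0.1 ])]
```

```bash
python3 -m jog '-38 -10 0 0 0 0 0;-76 -20 0 0 0 0 0;-114 -30 5 0 0 0 0;-145 -38 28 0 0 0 0;-175 -46 50 0 0 0 0;-205 -54 75 0 0 0 0;-235 -62 98 0 0 0 0;-251 -63 99 0 0 0 0;-251 -63 99 0 0 0 0'|head -2; python3 q.py;python3 -c "
from h import *
b=snapshot('wrist');cv2.imwrite('pics/w40.png',b);print(cmd([.588,-.11,.11],np.deg2rad(18)))"
```

```text
time_s: 37.87
ee_pos: [0.5992, -0.094, 0.1991]
t 37.87 p [ 0.5992 -0.094   0.1991] toolx [-0.313  0.95  -0.003] y [ 0.95   0.313 -0.002] z [-4.0e-04 -3.6e-03 -1.0e+00] F [0.1 0.5 0.3] w 0.501
[-0.629  0.519  0.958  1.773 -0.469  1.099  0.806]
[array([-13.6, -17.3,  89.8]), array([0.  , 0.02, 0.06])]
```

View pics/w40.png

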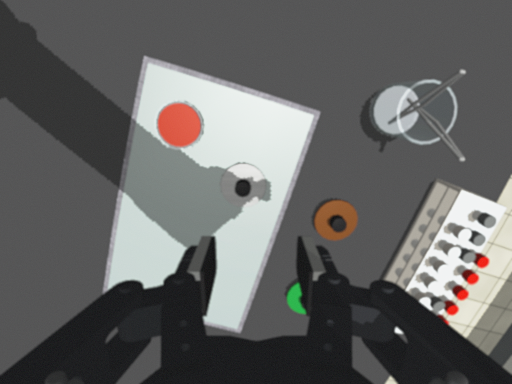

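The wrist view now shows the white lid, with its knob at (242,187); the dish and jar are undisturbed and the joints are well inside their ranges.

```bash
python3 - <<'E'
from h import *
s=readout.sense()
b=cv2.imread('pics/w40.png');print(onz('wrist',(242,187.5),.032,s),onz('wrist',(242.3,183.5),.016,s))
cv2.imwrite('pics/w40c.png',cv2.resize(b[150:220,205:280],None,fx=7,fy=7,interpolation=cv2.INTER_CUBIC))
E
```

```text
[ 0.59075255 -0.11827559  0.032     ] [ 0.5902649  -0.11789746  0.016     ]
```

View pics/w40c.png

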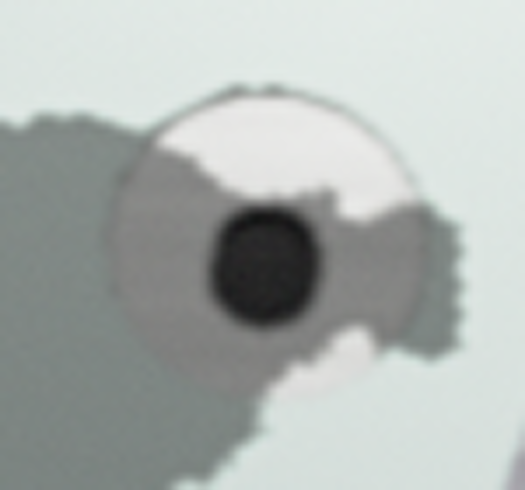

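```bash
python3 - <<'E'
from h import *
s=readout.sense()
print(onz('wrist',(242.9,188.7),.032,s),onz('wrist',(243,185.3),.016,s))
print(cmd([.591,-.121,.05],np.deg2rad(18)))
E
```

```text
[ 0.59222656 -0.11936364  0.032     ] [ 0.59179898 -0.11984657  0.016     ]
[array([-24.9, -17.9, 149.8]), array([0.  , 0.02, 0.06])]
```

```bash
python3 -m jog '-6 -4 30 0 0 0 0;-12 -9 65 0 0 0 0;-20 -14 100 0 0 0 0;-25 -18 130 0 0 0 0;-25 -18 150 0 0 0 0;-25 -18 150 0 0 0 0;-25 -18 150 0 0 0 0'|head -2; python3 q.py;python3 -c "
from h import *
b=snapshot('wrist');cv2.imwrite('pics/w41.png',b)
cv2.imwrite('pics/w41c.png',cv2.resize(b[150:330,160:350],None,fx=4,fy=3.2,interpolation=cv2.INTER_CUBIC))"
```

```text
time_s: 38.5
ee_pos: [0.5913, -0.1195, 0.0497]
t 38.5 p [ 0.5913 -0.1195  0.0497] toolx [-0.317  0.948 -0.002] y [ 0.948  0.317 -0.001] z [-4.0e-04 -1.8e-03 -1.0e+00] F [0.3 0.8 0. ] w 0.498
[-0.465  0.683  0.79   1.891 -0.643  0.841  0.985]
```

View pics/w41c.png

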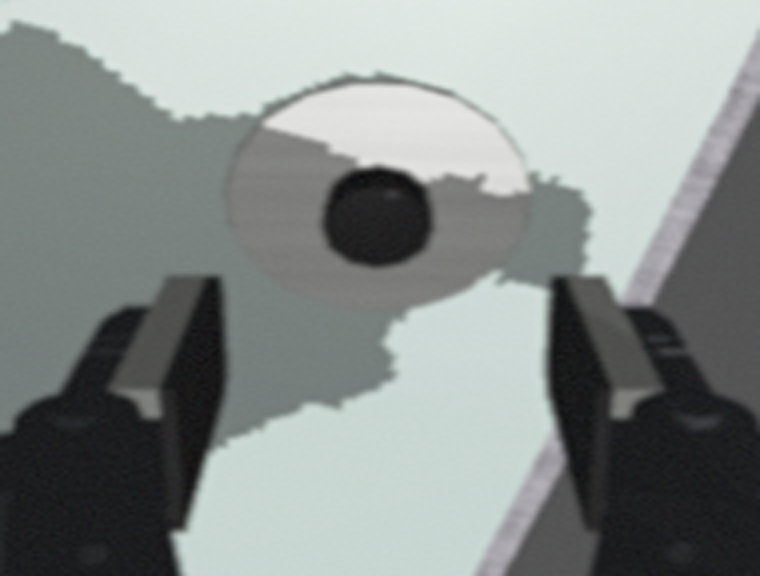

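```bash
python3 - <<'E'
from h import *
s=readout.sense()
p=onz('wrist',(254.6,219.7),.032,s);print(p,onz('wrist',(254.7,210.3),.016,s))
T=pose(s);print(T[:3,:3].T@(p-T[:3,3])*1000)
E
```

```text
[ 0.591651   -0.12267197  0.032     ] [ 0.59138183 -0.12179477  0.016     ]
[-2.25874048 -1.45602362 18.91114628]
```

```bash
python3 -m jog '-1 -1 18 0 0 0 0;-2 -1.3 36 0 0 0 0;-2 -1.3 47 0 0 0 0;-2 -1.3 48 0 0 0 0;-2 -1.3 48 0 0 0 0'|head -2; python3 q.py;python3 -c "
from h import *
b=snapshot('wrist');a=snapshot('scene');s=readout.sense()
q=proj('scene',s['ee_pos']+[0,0,.02]).astype(int)
cv2.imwrite('pics/w42c.png',np.hstack([cv2.resize(b[190:330,190:320],(400,430),interpolation=cv2.INTER_CUBIC),cv2.resize(a[q[1]-30:q[1]+30,q[0]-28:q[0]+28],(400,430),interpolation=cv2.INTER_CUBIC)]))"
```

```text
time_s: 38.97
ee_pos: [0.5924, -0.1221, 0.0037]
t 38.97 p [ 0.5924 -0.1221  0.0037] toolx [-0.318  0.948 -0.003] y [0.948 0.318 0.002] z [ 0.0028 -0.0021 -1.    ] F [ 0.5 -0.3  1. ] w 0.498
[-0.417  0.742  0.726  1.905 -0.703  0.765  1.033]
```

View pics/w42c.png

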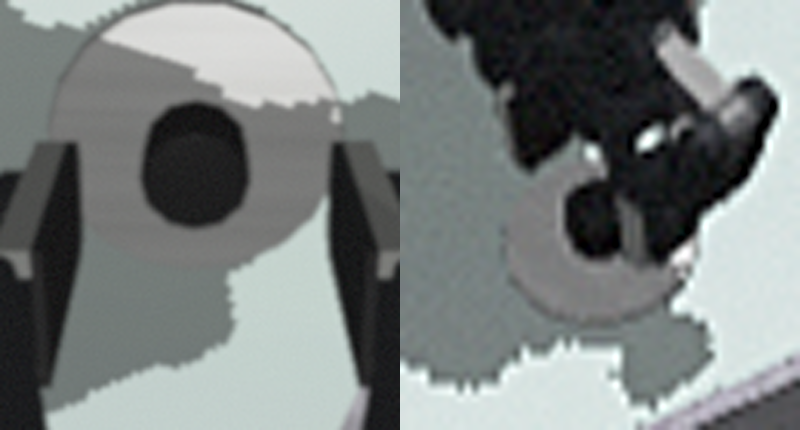

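```bash
python3 -m jog '0 -1.5 7 0 0 0 0;0 -1.5 13 0 0 0 0.1;0 -1.5 13 0 0 0 0.3;0 -1.5 13 0 0 0 0.4;0 -1.5 13 0 0 0 0.5;0 -1.5 13 0 0 0 0.6;0 -1.5 13 0 0 0 0.7;0 -1.5 13 0 0 0 0.7' 30; python3 -m jog '0 0 0 0 0 0 0.7;0 0 0 0 0 0 0.7;0 0 0 0 0 0 0.7'; python3 q.py;python3 -c "
from h import *
b=snapshot('wrist');a=snapshot('scene');s=readout.sense()
q=proj('scene',s['ee_pos']+[0,0,.02]).astype(int)
cv2.imwrite('pics/w43c.png',np.hstack([cv2.resize(b[190:330,190:320],(400,430),interpolation=cv2.INTER_CUBIC),cv2.resize(a[q[1]-30:q[1]+30,q[0]-28:q[0]+28],(400,430),interpolation=cv2.INTER_CUBIC)]))"
```

```text
time_s: 39.73
ee_pos: [0.5915, -0.1231, -0.0086]
orientation: [0.002, 0.584, 0.812, 0.0]
ft_force: [-0.2, 0.2, 1.8]
width: 0.212
time_s: 39.98
ee_pos: [0.5915, -0.1231, -0.0086]
orientation: [0.002, 0.584, 0.812, 0.0]
ft_force: [-1.1, -0.3, 0.8]
width: 0.214
t 39.98 p [ 0.5915 -0.1231 -0.0086] toolx [-0.317  0.948 -0.004] y [0.948 0.317 0.003] z [ 0.0042 -0.0025 -1.    ] F [-1.1 -0.3  0.8] w 0.214
[-0.404  0.757  0.709  1.911 -0.719  0.742  1.047]
```

View pics/w43c.png

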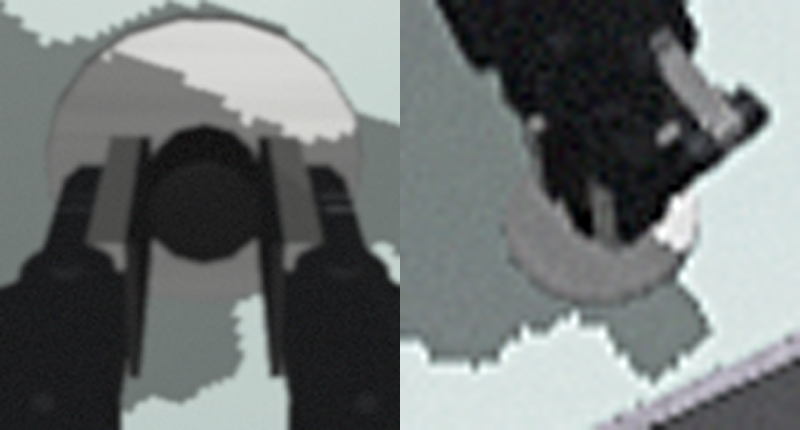

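```bash
python3 -m jog '0 0 -3 0 0 0 0.7;0 0 -12 0 0 0 0.7;0 0 -30 0 0 0 0.7;0 0 -60 0 0 0 0.7;0 0 -95 0 0 0 0.7;0 0 -130 0 0 0 0.7;0 0 -165 0 0 0 0.7;0 0 -200 0 0 0 0.7;0 0 -230 0 0 0 0.7;0 0 -245 0 0 0 0.7'|tail -2; python3 q.py;python3 -c "
from h import *
b=snapshot('wrist');cv2.imwrite('pics/w44.png',b);print(cmd([.449,.167,.24],np.deg2rad(18)))"
```

```text
ft_force: [0.3, -0.2, -1.4]
width: 0.217
t 40.92 p [ 0.5917 -0.1237  0.2412] toolx [-0.316  0.949 -0.006] y [0.949 0.316 0.008] z [ 0.0095 -0.0028 -1.    ] F [ 0.3 -0.2 -1.4] w 0.217
[-0.613  0.468  0.997  1.739 -0.426  1.16   0.828]
[array([321.5, -44.2,   0. ]), array([0.1 , 0.06, 0.07])]
```

View pics/w44.png

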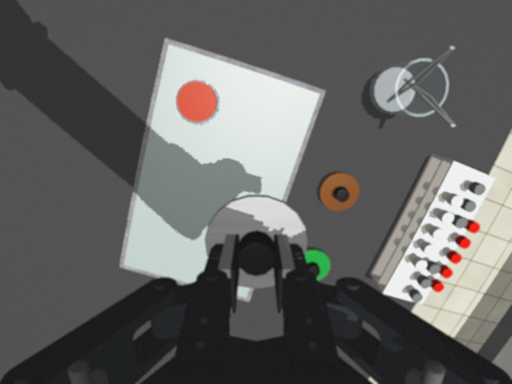

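```bash
python3 -m jog '12 -2 0 0.1 0.06 0 0.7;40 -5 0 0.1 0.06 0 0.7;76 -10 0 0.1 0.06 0 0.7;113 -15 0 0.1 0.06 0 0.7;150 -20 0 0.1 0.06 0 0.7;187 -25 0 0.1 0.06 0 0.7;224 -30 0 0.1 0.06 0 0.7;260 -36 0 0.1 0.06 0 0.7;292 -41 0 0.1 0.06 0 0.7;312 -44 0 0.1 0.06 0 0.7'|tail -2; python3 -m jog '10 0 0 0 0 0 0.7;10 0 0 0 0 0 0.7;10 0 0 0 0 0 0.7' | tail -2; python3 q.py;python3 -c "
from h import *
b=snapshot('wrist');cv2.imwrite('pics/w45.png',b);print(cmd([.449,.167,.19],np.deg2rad(18)))
s=readout.sense();print(proj('wrist',np.array([.448,.167,.191]),s))"
```

```text
ft_force: [0.1, 0.7, -0.1]
width: 0.218
ft_force: [-0.6, -0.5, -1.2]
width: 0.209
t 42.05 p [0.4443 0.1716 0.2382] toolx [-0.323  0.946  0.001] y [ 0.946  0.323 -0.005] z [-0.005  -0.0012 -1.    ] F [-0.6 -0.5 -1.2] w 0.209
[-1.504  0.178  1.154  2.014 -0.187  1.067  0.065]
[array([-4.7,  2.9, 48.4]), array([-0.04, -0.  ,  0.12])]
[259.05741424 208.3726211 ]
```

View pics/w45.png

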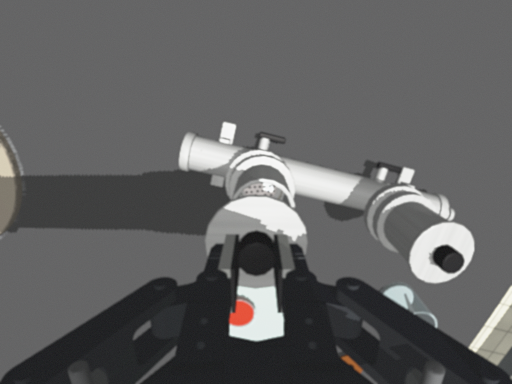

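```bash
python3 - <<'E'
from h import *
b=cv2.imread('pics/w45.png')
cv2.imwrite('pics/w45c.png',cv2.resize(b[140:300,195:320],None,fx=4.8,fy=3.7,interpolation=cv2.INTER_CUBIC))
E
```

```text
(no output)
```

View pics/w45c.png

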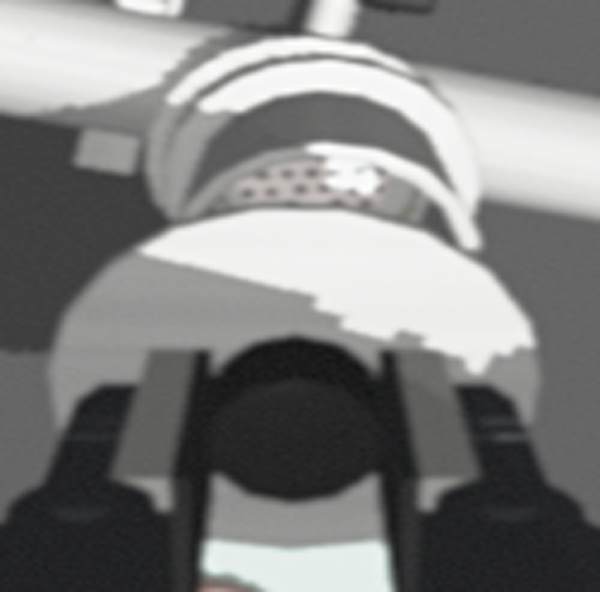

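```bash
python3 - <<'E'
from h import *
s=readout.sense();T=pose(s)
def t(uv,z): 
    p=onz('wrist',uv,z,s); return p.round(4),(T[:3,:3].T@(p-T[:3,3])*1000).round(1)
e=s['ee_pos'][2]
print('lid',t((256.25,241.6),e+.0246)); print('knob',t((256.5,258.6),e+.0406))
print('mouth back edge',t((262,178.6),.191))
E
```

```text
lid (array([0.4439, 0.173 , 0.2631]), array([  2.7,  -0.3, -24.6]))
knob (array([0.4445, 0.1717, 0.2791]), array([  1.2,  -0.2, -40.6]))
mouth back edge (array([0.4423, 0.1907, 0.191 ]), array([19.8,  4.1, 47.4]))
```

```bash
python3 -m jog '-3 2 10 0 0 0 0.7;-6 3.5 25 0 0 0 0.7;-7 3.7 38 0 0 0 0.7;-7 3.7 46 0 0 0 0.7;-7 3.7 48 0 0 0 0.7;-7 3.7 48 0 0 0 0.7'|tail -2; python3 q.py;python3 -c "
from h import *
b=snapshot('wrist');a=snapshot('scene');s=readout.sense()
q=proj('scene',np.array([.448,.167,.18])).astype(int)
cv2.imwrite('pics/w46.png',np.hstack([cv2.resize(b[150:290,195:320],(400,448),interpolation=cv2.INTER_CUBIC),cv2.resize(a[q[1]-30:q[1]+37,q[0]-30:q[0]+30],(400,448),interpolation=cv2.INTER_CUBIC)]))"
```

```text
ft_force: [0.4, -0.1, -0.3]
width: 0.218
t 42.6 p [0.4504 0.164  0.1901] toolx [-0.319  0.948 -0.001] y [ 0.948  0.319 -0.006] z [-0.0051 -0.0023 -1.    ] F [ 0.4 -0.1 -0.3] w 0.218
[-1.383  0.279  1.087  2.065 -0.298  0.972  0.185]
```

View pics/w46.png

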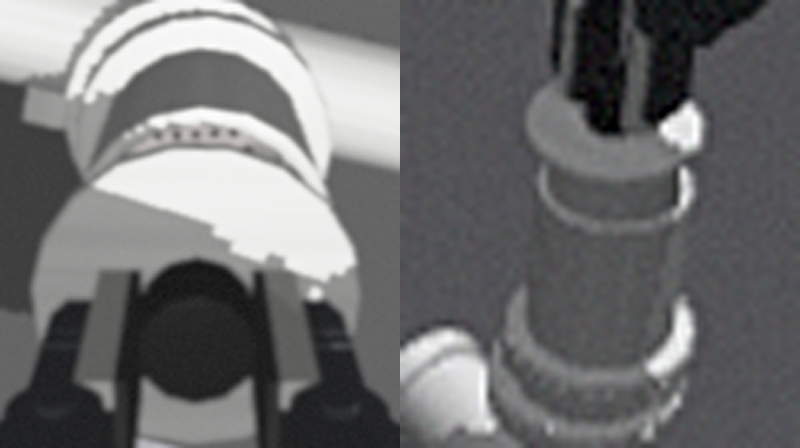

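```bash
python3 - <<'E'
from h import *
s=readout.sense();T=pose(s)
def t(uv,z): 
    p=onz('wrist',uv,z,s); return p.round(4),(T[:3,:3].T@(p-T[:3,3])*1000).round(1)
e=s['ee_pos'][2]
print('lid',t((256,241.6),e+.0246)); 
print('mouth back edge',t((259.5,183.4),.191), 'lid back', t((256,150+148/3.2),e+.0246))
a=snapshot('top');cv2.imwrite('pics/t46.png',cv2.resize(a[215:285,145:215],None,fx=8,fy=8,interpolation=cv2.INTER_CUBIC))
E
```

```text
lid (array([0.4498, 0.1672, 0.2155]), array([  2.7,  -0.5, -24.6]))
mouth back edge (array([0.4432, 0.1929, 0.191 ]), array([29.1,  1.6, -0.1])) lid back (array([0.4414, 0.192 , 0.2155]), array([ 28.9,  -0.5, -24.6]))
```

View pics/t46.png

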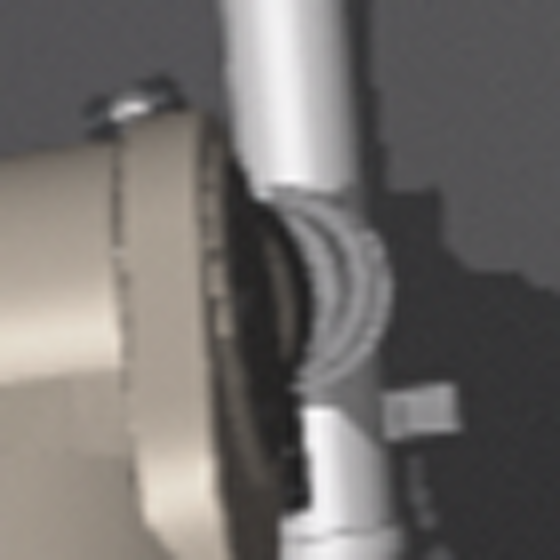

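```bash
python3 -m jog '2 1 4 0 0 0 0.7;2 1 8 0 0 0 0.7;2 1 11 0 0 0 0.7;2 1 13 0 0 0 0.7;2 1 13 0 0 0 0.7'|tail -2; python3 q.py;python3 -c "
from h import *
b=snapshot('wrist');a=snapshot('scene');s=readout.sense()
q=proj('scene',np.array([.448,.167,.18])).astype(int)
cv2.imwrite('pics/w47.png',np.hstack([cv2.resize(b[150:290,195:320],(400,448),interpolation=cv2.INTER_CUBIC),cv2.resize(a[q[1]-30:q[1]+37,q[0]-30:q[0]+30],(400,448),interpolation=cv2.INTER_CUBIC)]))"
```

```text
ft_force: [0.9, 0.7, -1.0]
width: 0.216
t 43.17 p [0.4509 0.1671 0.1775] toolx [-0.32   0.947  0.   ] y [ 0.947  0.32  -0.005] z [-0.0043 -0.0012 -1.    ] F [ 0.9  0.7 -1. ] w 0.216
[-1.361  0.303  1.065  2.076 -0.327  0.946  0.207]
```

View pics/w47.png

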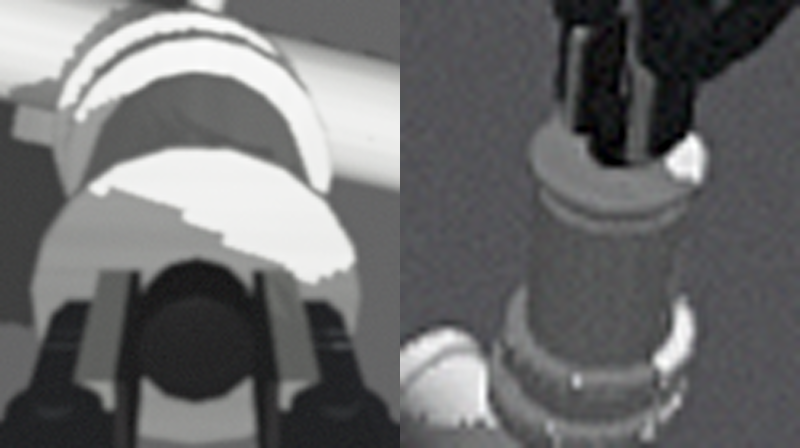

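```bash
python3 -m jog '-0.5 -0.5 2 0 0 0 0.7;-0.5 -0.5 4 0 0 0 0.7;-0.5 -0.5 5 0 0 0 0.7;-0.5 -0.5 5 0 0 0 0.7'; python3 -m jog '0 0 0.7 0 0 0 0.7;0 0 1 0 0 0 0.7;0 0 1 0 0 0 0.7'
```

```text
time_s: 43.6
ee_pos: [0.4507, 0.1664, 0.1727]
orientation: [-0.001, 0.583, 0.812, -0.002]
ft_force: [0.3, 0.9, -0.2]
width: 0.214
time_s: 43.85
ee_pos: [0.4507, 0.1664, 0.1717]
orientation: [-0.001, 0.583, 0.812, -0.002]
ft_force: [0.7, -0.6, -0.8]
width: 0.21
```

```bash
python3 -m jog '0 0 0.6 0 0 0 0.7;0 0 0.8 0 0 0 0.7;0 0 0.8 0 0 0 0.7';  python3 -c "
from h import *
b=snapshot('wrist');a=snapshot('scene');s=readout.sense()
q=proj('scene',np.array([.448,.167,.18])).astype(int)
cv2.imwrite('pics/w48.png',np.hstack([cv2.resize(b[150:290,195:320],(400,448),interpolation=cv2.INTER_CUBIC),cv2.resize(a[q[1]-30:q[1]+37,q[0]-30:q[0]+30],(400,448),interpolation=cv2.INTER_CUBIC)]))"
```

```text
time_s: 44.1
ee_pos: [0.4511, 0.1665, 0.1713]
orientation: [-0.001, 0.583, 0.812, -0.001]
ft_force: [-0.8, -0.1, 3.9]
width: 0.214
```

View pics/w48.png

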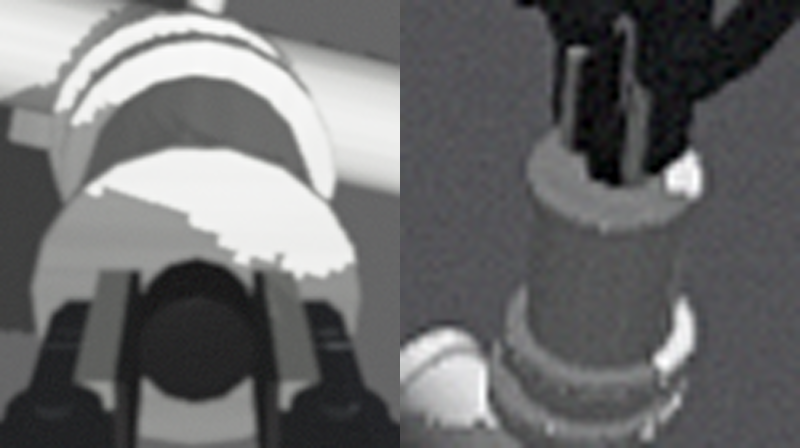

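Contact came at the predicted height (0.1713 against 0.1714), and the scene view shows the lid flush on the mouth. I'll release and rise straight up.

```bash
python3 -m jog '0 0 0 0 0 0 0.5;0 0 0 0 0 0 0.4;0 0 0 0 0 0 0.3;0 0 0 0 0 0 0.2;0 0 0 0 0 0 0.2;0 0 0 0 0 0 0.2'; python3 -m jog '0 0 -6 0 0 0 0.2;0 0 -18 0 0 0 0.2;0 0 -40 0 0 0 0.2;0 0 -75 0 0 0 0.2;0 0 -105 0 0 0 0.2;0 0 -120 0 0 0 0.2;0 0 -120 0 0 0 0.2;0 0 -120 0 0 0 0.2'; python3 q.py; python3 -c "
from h import *
b=snapshot('wrist');a=snapshot('scene');s=readout.sense()
q=proj('scene',np.array([.448,.167,.16])).astype(int)
cv2.imwrite('pics/w49.png',b);cv2.imwrite('pics/s49.png',cv2.resize(a[q[1]-50:q[1]+60,q[0]-50:q[0]+90],None,fx=5,fy=5,interpolation=cv2.INTER_CUBIC));cv2.imwrite('pics/s49f.png',a)"
```

```text
time_s: 44.7
ee_pos: [0.451, 0.1665, 0.1712]
orientation: [-0.001, 0.583, 0.812, -0.001]
ft_force: [-0.6, -0.8, 0.3]
width: 0.403
time_s: 45.37
ee_pos: [0.4519, 0.167, 0.2923]
orientation: [-0.002, 0.583, 0.813, 0.0]
ft_force: [-0.2, 0.0, -0.8]
width: 0.401
t 45.37 p [0.4519 0.167  0.2923] toolx [-0.321  0.947  0.003] y [ 0.947  0.321 -0.002] z [-0.0027  0.0021 -1.    ] F [-0.2  0.  -0.8] w 0.401
[-1.585  0.089  1.208  1.932 -0.094  1.181 -0.015]
```

View pics/w49.png

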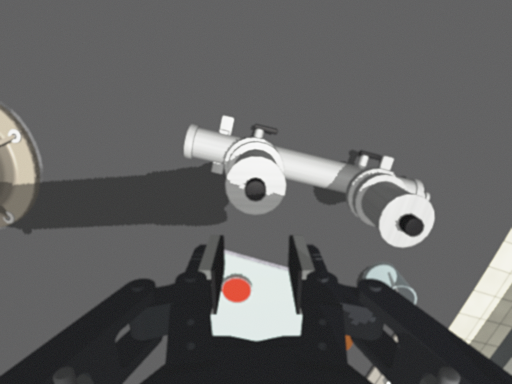

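View pics/s49.png

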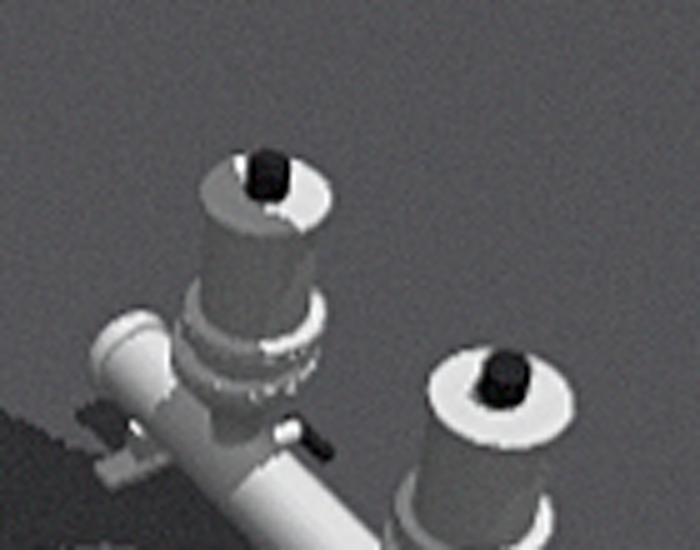

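The finished stack matches the ready unit: lid level with its knob centred at crop (268,178). Dish and jar are still in place and the gripper is clear.

```bash
python3 -c "
from plant import workorder
print(workorder.hand_in())"
```

```text
the job is handed in; nothing more can be done
None
```

I assembled the filter unit on the empty head in order (disc, seal ring, funnel, lid) and handed it in at about 45 s; the hand-in gave no verdict. Each part touched down within about 0.5 mm of its expected height and was then released.

**Last checks:**
- The final wrist and scene pictures show the stack upright and matching the finished unit, with the lid level on the mouth.
- By eye, the dish and the jar have not moved. I did not re-measure their positions at the end.
- The gripper was about 120 mm clear, with no contact force showing.
- Measured from above after placing, the disc was about 1 mm off the head's centre and the ring about 1.5 mm off the disc. I judged the funnel's and lid's centring by eye.

**What disagreed or went wrong:**
- **Fingertip position:** they sit about 30–38 mm behind the reported TCP. My first close on the disc gripped nothing, so I found the right heights by careful steps.
- **Camera bias:** the wrist camera's positions were off by up to about 4 mm along the tool's x axis at long range. I corrected for this with close-up views.
- **Joint limits:** on the way to the lid, joints 2 and 3 ran up against their limits. I spent about 9 s on a detour around the start side to free them; no collision showed up in the readings or pictures.

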